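# Pack tested battery blocks and snap the matching cover on the case

## Task

Put all the tested battery blocks from the tester's catch tray into the black transport case, so that they lie below its rim. Then close the case with the cover of the same colour as the card in the black-framed holder on the tester, pressing it down corner by corner until all four clips have clicked fully home and the cover lies flush. Leave the other cover and the things lying around where they are.

Things in the scene. Friction and masses are not known exactly. Their poses are not given: they have to be found in the camera images.
- block0: blue battery block with a pale band, a rigid box 20 x 44 x 26 mm (its x, y, z), 90 g; origin at the centre of its 20 x 44 underside, z up. At the start each lies flat in the catch tray on the tray floor; up to five, some may be absent
- block1: blue battery block with a pale band, a rigid box 20 x 44 x 26 mm (its x, y, z), 90 g; origin at the centre of its 20 x 44 underside, z up. At the start each lies flat in the catch tray on the tray floor; up to five, some may be absent
- block2: blue battery block with a pale band, a rigid box 20 x 44 x 26 mm (its x, y, z), 90 g; origin at the centre of its 20 x 44 underside, z up. At the start each lies flat in the catch tray on the tray floor; up to five, some may be absent
- block3: blue battery block with a pale band, a rigid box 20 x 44 x 26 mm (its x, y, z), 90 g; origin at the centre of its 20 x 44 underside, z up. At the start each lies flat in the catch tray on the tray floor; up to five, some may be absent
- block4: blue battery block with a pale band, a rigid box 20 x 44 x 26 mm (its x, y, z), 90 g; origin at the centre of its 20 x 44 underside, z up. At the start each lies flat in the catch tray on the tray floor; up to five, some may be absent
- case: black open case, fixed. Outside 136 (x) x 110 (y) x 40 mm high, walls and floor 5 mm; origin at the centre of its underside, z up. Five blocks fit side by side along its x, 25 mm apart, lying with their length along its y. On the x end walls sit four yellow spring catches, tips at x = +-73.5, y = +-50, z = 22 mm. Aluminium plate 168 x 150 x 4 mm under it
- cover_green: green cover, 159 (x) x 126 (y) mm, 140 g; fits either way round (0 or 180 deg). Origin in the middle, level with the lower ends of its clip tabs (z = 0 lying on the table). Plate from z = 24 to 30 mm; black grip rib 64 (x) x 14 (y) mm in the middle, z = 30 to 56. Laid loosely on the case its origin is about 23.5 mm above the case's, fully home 16 mm (plate on the rim)
- cover_green_corner0 (a point): white press spot, 18 mm disc on the green cover's top near a clip tab, at x = +63, y = +46, z = 30 mm of the cover. Clip home: 46 to 47 mm above the case's origin, and it holds, though pressing elsewhere can spring it again; not home: 51 mm or more. Some 6 to 15 N down on the spot snaps the clip past its catch; the far corner may rise meanwhile. Skirts centre the cover (1 mm play in x, 2.5 in y)
- cover_green_corner1 (a point): white press spot, 18 mm disc on the green cover's top near a clip tab, at x = -63, y = +46, z = 30 mm of the cover. Clip home: 46 to 47 mm above the case's origin, and it holds, though pressing elsewhere can spring it again; not home: 51 mm or more. Some 6 to 15 N down on the spot snaps the clip past its catch; the far corner may rise meanwhile. Skirts centre the cover (1 mm play in x, 2.5 in y)
- cover_green_corner2 (a point): white press spot, 18 mm disc on the green cover's top near a clip tab, at x = -63, y = -46, z = 30 mm of the cover. Clip home: 46 to 47 mm above the case's origin, and it holds, though pressing elsewhere can spring it again; not home: 51 mm or more. Some 6 to 15 N down on the spot snaps the clip past its catch; the far corner may rise meanwhile. Skirts centre the cover (1 mm play in x, 2.5 in y)
- cover_green_corner3 (a point): white press spot, 18 mm disc on the green cover's top near a clip tab, at x = +63, y = -46, z = 30 mm of the cover. Clip home: 46 to 47 mm above the case's origin, and it holds, though pressing elsewhere can spring it again; not home: 51 mm or more. Some 6 to 15 N down on the spot snaps the clip past its catch; the far corner may rise meanwhile. Skirts centre the cover (1 mm play in x, 2.5 in y)
- cover_orange: orange cover, 159 (x) x 126 (y) mm, 140 g; fits either way round (0 or 180 deg). Origin in the middle, level with the lower ends of its clip tabs (z = 0 lying on the table). Plate from z = 24 to 30 mm; black grip rib 64 (x) x 14 (y) mm in the middle, z = 30 to 56. Laid loosely on the case its origin is about 23.5 mm above the case's, fully home 16 mm (plate on the rim)
- cover_orange_corner0 (a point): white press spot, 18 mm disc on the orange cover's top near a clip tab, at x = +63, y = +46, z = 30 mm of the cover. Clip home: 46 to 47 mm above the case's origin, and it holds, though pressing elsewhere can spring it again; not home: 51 mm or more. Some 6 to 15 N down on the spot snaps the clip past its catch; the far corner may rise meanwhile. Skirts centre the cover (1 mm play in x, 2.5 in y)
- cover_orange_corner1 (a point): white press spot, 18 mm disc on the orange cover's top near a clip tab, at x = -63, y = +46, z = 30 mm of the cover. Clip home: 46 to 47 mm above the case's origin, and it holds, though pressing elsewhere can spring it again; not home: 51 mm or more. Some 6 to 15 N down on the spot snaps the clip past its catch; the far corner may rise meanwhile. Skirts centre the cover (1 mm play in x, 2.5 in y)
- cover_orange_corner2 (a point): white press spot, 18 mm disc on the orange cover's top near a clip tab, at x = -63, y = -46, z = 30 mm of the cover. Clip home: 46 to 47 mm above the case's origin, and it holds, though pressing elsewhere can spring it again; not home: 51 mm or more. Some 6 to 15 N down on the spot snaps the clip past its catch; the far corner may rise meanwhile. Skirts centre the cover (1 mm play in x, 2.5 in y)
- cover_orange_corner3 (a point): white press spot, 18 mm disc on the orange cover's top near a clip tab, at x = +63, y = -46, z = 30 mm of the cover. Clip home: 46 to 47 mm above the case's origin, and it holds, though pressing elsewhere can spring it again; not home: 51 mm or more. Some 6 to 15 N down on the spot snaps the clip past its catch; the far corner may rise meanwhile. Skirts centre the cover (1 mm play in x, 2.5 in y)
- tester: white battery tester 240 x 150 x 130 mm (x, y, z) with a steel catch tray in front of it, one fixed unit. Origin on the table under the middle of the catch tray; tray outside 236 (x) x 120 (y) mm, walls and floor 4 mm, 14 mm high. The tester's body begins 150 mm from the origin in +y; a steel chute slopes down from it to the tray
- card_holder (a point): middle of the black-framed card holder on top of the tester; the card lying in it tells the cover's colour. Another spot on the tester's top, about 130 mm away, without a frame, keeps the card not in use
- card_green: green card, 62 x 44 x 4 mm, fixed, lying either in the black-framed holder on top of the tester or on the unframed grey spot beside it; origin at its underside
- card_orange: orange card, 62 x 44 x 4 mm, fixed, lying either in the black-framed holder on top of the tester or on the unframed grey spot beside it; origin at its underside
- screwdriver: screwdriver lying on the table beyond the case, a bystander; origin on its axis
- bottle: blue bottle, 66 mm across, 190 mm tall, a bystander; origin at its underside
- hard_drive: small aluminium hard drive 70 x 100 x 10 mm lying flat, a bystander; origin at the centre of its underside
- screw_cup: steel cup, 70 mm across, 60 mm tall, a bystander; origin at its underside

How it is judged:
By the outcome, as a careful person would: the job done as asked, in the order asked, and still so for the second after the job is handed in, with the robot touching nothing.
Of block0, block1, block2, block3, block4 only 3 to 5 are there at a start; the rules pass over those that are not, and their reading is None.
At some moment in a run one of block0, block1, block2, block3, block4 may be knocked a few centimetres aside while the robot is not near it.
Once in a run the grip may slacken for a moment while it holds something.
It also fails if it takes over 210 s, if anything falls off the work surface, if the arm or the gripper's body presses on something with over 40 N, if the wrist force passes 120 N, or if a joint passes its speed limit or range.

## Robot

A 7-joint arm with a two-finger parallel gripper is mounted at the origin on the work surface. World frame = base frame: x ahead of the robot, y to its left, z up, the work surface at z = 0. Lengths are in m, angles in rad, forces in N, time in s.
With the tool pointing down it reaches from about 0.4 to 0.875 m from the base axis. Payload 6.5 kg.
Tool frame: the origin (TCP) lies midway between the tips of the shut fingers; the grasp point (between the pads) lies behind it (grip_point_offset is the z of the grasp point in the tool frame, in m); z points along the fingers, y is the line along which they close (so a half turn about z gives the same grasp; the last joint's range is limited). The gripper opens to 88 mm and grips with 3 to 60 N. Pads are 18 mm wide; open, the fingers measure 123 mm over their backs; the gripper's body (75 mm by 187 mm) begins 45 mm behind the grasp point.
Start: joints at [-1.219, 0.536, -0.004, 1.538, 0.003, 1.067, -0.071], TCP at [0.264, 0.594, 0.209] pointing down, gripper open.
Joint ranges: [-2.7, 2.7], [-0.37, 2.16], [-1.27, 1.26], [0.24, 2.4], [-1.31, 4.45], [0.19, 1.91], [-2.76, 2.76]. Speed limits (rad/s): [2.39, 2.39, 3.14, 3.14, 3.14, 3.14, 3.14].

## Interface

Orientations are given as a unit quaternion [w, x, y, z].
In Python, from station import get_state, grab_frame, camera_model, job_done, grip_point_offset gives the robot as it stands. The module is installed in compiled form; this text tells all that it offers.
- The arm moves only by the tool apply_moves, never from a script. Its argument "deltas" is a list of rows, each an object of numbers: "tx", "ty", "tz": the shift along the tool's x, y, z in mm; "rx", "ry", "rz": the turn, a rotation vector about the tool's x, y, z in rad; "claw": the closure, from -1 (fully open) to 1 (shut). A call has exactly 8 rows; each row is the pose to reach, as a shift and turn from the pose commanded when the call began, along the tool's axes at that moment; what a row does not reach only later rows make up. A row lasts 1/10 s, in which the tool goes at most 50 mm and 8.59 degrees, less where a joint would pass 70% of its speed; a pose out of reach is approached as far as the arm can. A call with a gripper value outside its range is refused whole. The fingers move at their own pace and stop on an object; "grip_force" is the grip in N (left out, the last holds). Time passes only in rows, so rows that repeat a pose let the fingers close, or fill a call up. It gives the time, the measured TCP pose, the force, the opening and the grip force at its end, in the units of the state.
- get_state(): the state, without advancing time (a new reading comes with each control period).
- grab_frame(name): name is "side" or "top"; returns the picture (480x640x3 uint8, red, green, blue); there is no depth.
- camera_model(name): a dict with "K" (3x3 intrinsics, pixels), "cam_to_world" (4x4, takes a point from camera to world coordinates). Camera axes: x right, y down, z forward; pixel columns grow to the right and rows downward; lengths in m; the calibration is good to about 2 mm. A picture is of the moment at which its call begins. camera_model takes no time and is no camera call.
- job_done(): hands the job in; it is judged then, once.
The state is a dict: "time": time; "joint_positions": joint angles; "qd": joint speeds; "joint_torque": joint torques, N m; "position": TCP position; "orientation": TCP orientation; "ft_force": force on the tool from outside, world axes, zero at the start; "ft_torque": the same for the moment, N m; "width": finger opening in m; "finger_force": force on a finger pad.
Only numpy, scipy, OpenCV 4.12 (cv2) and the standard library are available. Lean on these libraries where they do the work, as an engineer would, in place of code of your own. Each camera call takes 0.05 s, during which the arm holds its last target. There are 200 camera calls.

## Working session

There is one attempt and no reset: what is moved stays moved. The work goes in short steps, Python scripts to look and compute and a tool call to move; the robot and the scene stay as the last step left them, time stands still between calls to the robot, and variables do not carry over. Pictures are saved under pics/ and viewed, at most 14 in all, crops included, and the job is handed in when it is done.

Besides the shell and the picture viewer there is one more tool, called after "Request:" as name([rows], argument=value, ...), one row to a line, values as JSON. apply_moves: Moves the arm, as the interface text tells. Its arguments: {"type":"object","properties":{"deltas":{"type":"array","items":{"type":"object","properties":{"tx":{"type":"number"},"ty":{"type":"number"},"tz":{"type":"number"},"rx":{"type":"number"},"ry":{"type":"number"},"rz":{"type":"number"},"claw":{"type":"number"}}}},"grip_force":{"type":"number"}},"required":["deltas"]}

```bash
mkdir -p pics; cat > h.py <<'E'
import numpy as np, cv2
from station import *
def snap(n,f):
    im=grab_frame(n); cv2.imwrite(f'pics/{f}.png',im[:,:,::-1]); return im
def proj(n,P):
    m=camera_model(n);K=np.array(m['K']);T=np.linalg.inv(np.array(m['cam_to_world']))
    P=np.atleast_2d(P);c=P@T[:3,:3].T+T[:3,3];u=c@K.T;return u[:,:2]/u[:,2:]
def ray(n,uv,z):
    m=camera_model(n);K=np.array(m['K']);T=np.array(m['cam_to_world'])
    d=T[:3,:3]@np.linalg.solve(K,[uv[0],uv[1],1]);o=T[:3,3];return o+d*(z-o[2])/d[2]
E
python3 - <<'E'
from h import *
snap('top','t0');snap('side','s0')
print(get_state(),grip_point_offset)
for n in('top','side'):print(camera_model(n))
E
```

```text
{'time': 0.1, 'joint_positions': array([-1.2192114 ,  0.53709321, -0.00438042,  1.53875498,  0.00260873,
        1.06728741, -0.07120553]), 'qd': array([-0.00130962, -0.00225688,  0.00085861, -0.00047699,  0.00111461,
       -0.00080198,  0.00121053]), 'joint_torque': array([ 2.37629290e-03, -5.72081387e+01,  9.93364826e-01, -2.52225405e+01,
       -5.62270114e-02,  1.35067559e-02,  1.55191947e-05]), 'position': array([0.26354062, 0.59353341, 0.208133  ]), 'orientation': array([-8.47723691e-05,  2.07366560e-01,  9.78263011e-01, -7.64271774e-04]), 'ft_force': array([-0.00518768,  0.07639443, -0.37999725]), 'ft_torque': array([-0.01870611, -0.05259078,  0.00661425]), 'finger_force': 0.0, 'width': 0.08779676986758889} -0.0187
{'K': array([[532.4294743 ,   0.        , 322.76472937],
       [  0.        , 532.4294743 , 246.10452041],
       [  0.        ,   0.        ,   1.        ]]), 'cam_to_world': array([[-5.92129931e-04, -9.96799763e-01,  7.99367376e-02,
         4.61896110e-01],
       [-9.99974015e-01,  1.59056485e-05, -7.20894816e-03,
         7.82118111e-02],
       [ 7.18460638e-03, -7.99389291e-02, -9.96773871e-01,
         1.63447701e+00],
       [ 0.00000000e+00,  0.00000000e+00,  0.00000000e+00,
         1.00000000e+00]])}
{'K': array([[554.86765877,   0.        , 322.78773874],
       [  0.        , 554.86765877, 242.92831262],
       [  0.        ,   0.        ,   1.        ]]), 'cam_to_world': array([[ 0.90487861, -0.31159143,  0.29000946,  0.20614861],
       [-0.42562356, -0.65226974,  0.62720712, -0.75502106],
       [-0.00626797, -0.69098117, -0.72284559,  1.05882746],
       [ 0.        ,  0.        ,  0.        ,  1.        ]])}
```

View pics/t0.png

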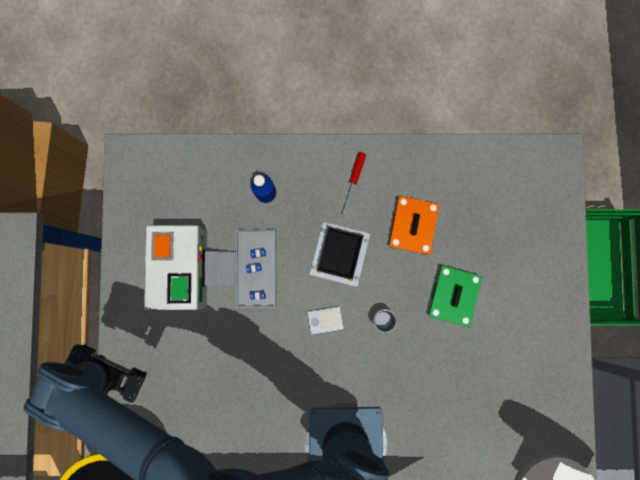

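View pics/s0.png

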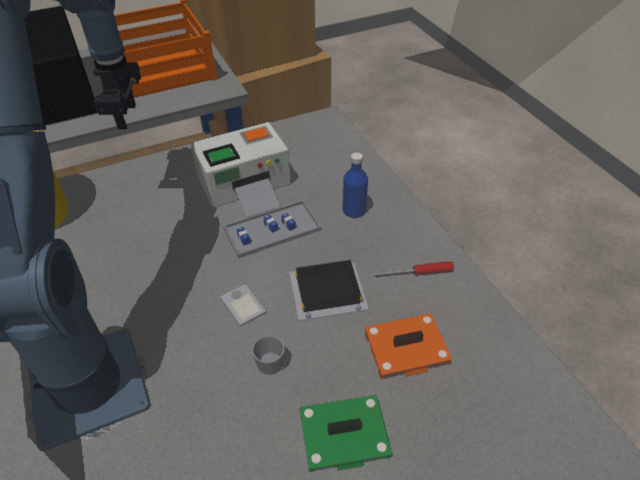

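The green card (180,288 in top) is in the black frame, so the green cover is needed. Three blocks lie in the tray at about (258,253), (254,268) and (258,295); the case is at (341,253) and the green cover at (456,295).

```bash
python3 - <<'E'
from h import *
t=cv2.imread('pics/t0.png');s=cv2.imread('pics/s0.png')
a=cv2.resize(t[225:310,232:380],None,fx=5.4,fy=5.4,interpolation=cv2.INTER_CUBIC)[:, :800]
b=cv2.resize(s[200:320,220:372],None,fx=5,fy=5,interpolation=cv2.INTER_CUBIC)
cv2.imwrite('pics/a.png',a);cv2.imwrite('pics/b.png',b)
# cover spots
for n,im in(('top',t),('side',s)):
    hsv=cv2.cvtColor(im,cv2.COLOR_BGR2HSV)
    for nm,(lo,hi) in dict(green=((50,100,60),(80,255,255)),orange=((5,150,120),(20,255,255))).items():
        m=cv2.inRange(hsv,lo,hi);k,l,st,c=cv2.connectedComponentsWithStats(m)
        for i in range(1,k):
            if 800<st[i,4]<8000 and st[i,2]<120 and st[i,0]<500:
                x,y,w,h,_=st[i];mm=np.zeros_like(m);
                cs,_=cv2.findContours((l==i).astype(np.uint8),cv2.RETR_CCOMP,cv2.CHAIN_APPROX_NONE)
                white=cv2.inRange(hsv,(0,0,130),(180,90,255))[y:y+h,x:x+w]
                k2,l2,s2,c2=cv2.connectedComponentsWithStats(white)
                pts=[(c2[j]+[x,y]) for j in range(1,k2) if s2[j,4]>15]
                print(n,nm,st[i])
                for p in pts: print(p,ray(n,p,.030))
E
```

```text
top green [ 429  265   53   62 1959]
[433.5 269.5] [ 0.51974836 -0.2674634   0.03      ]
[445.83333333 271.5       ] [ 0.5137044  -0.30462249  0.03      ]
[475.42424242 279.42424242] [ 0.48980058 -0.39351463  0.03      ]
[477.50943396 309.41981132] [ 0.39994622 -0.39766819  0.03      ]
[435.5        312.16666667] [ 0.39187243 -0.27126349  0.03      ]
[440.13483146 323.61797753] [ 0.35781461 -0.28455987  0.03      ]
[465.33333333 320.22222222] [ 0.36782174 -0.36034901  0.03      ]
top orange [ 33 122  19  76 898]
top orange [ 389  196   50   59 1878]
[403.  201.5] [ 0.72691192 -0.17795909  0.03      ]
[433.  207.5] [ 0.7085104  -0.26919328  0.03      ]
[395.5        241.78571429] [ 0.60368459 -0.15366313  0.03      ]
[425.4137931  247.72413793] [ 0.58564505 -0.24408761  0.03      ]
side green [ 300  395   92   77 4461]
[370.24285714 402.68571429] [ 0.51589815 -0.30548311  0.03      ]
[308.39473684 412.72368421] [ 0.39468966 -0.27190741  0.03      ]
[381.30120482 446.65060241] [ 0.49149767 -0.39407035  0.03      ]
[315.84444444 457.82222222] [ 0.37029386 -0.36035436  0.03      ]
side orange [ 365  314   87   62 3086]
[426.56097561 319.43902439] [ 0.72888661 -0.18031223  0.03      ]
[373.42857143 330.61904762] [ 0.60569763 -0.15538684  0.03      ]
[442.14285714 353.30612245] [ 0.71082628 -0.27036791  0.03      ]
[386.25       365.53846154] [ 0.58732946 -0.24498826  0.03      ]
```

View pics/a.png

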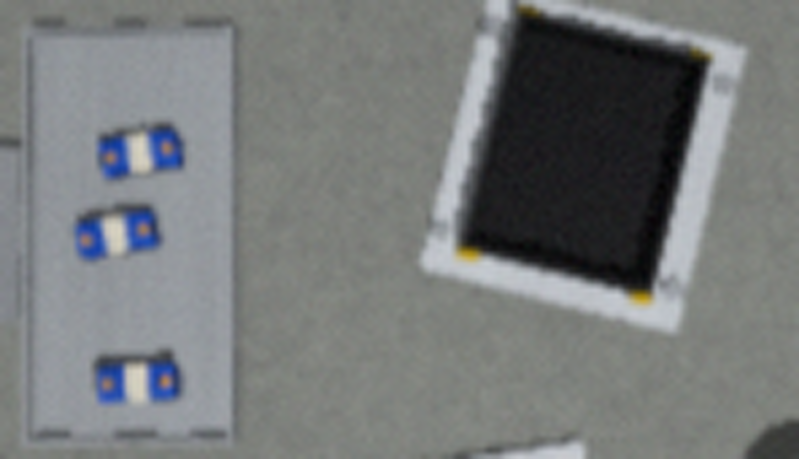

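View pics/b.png

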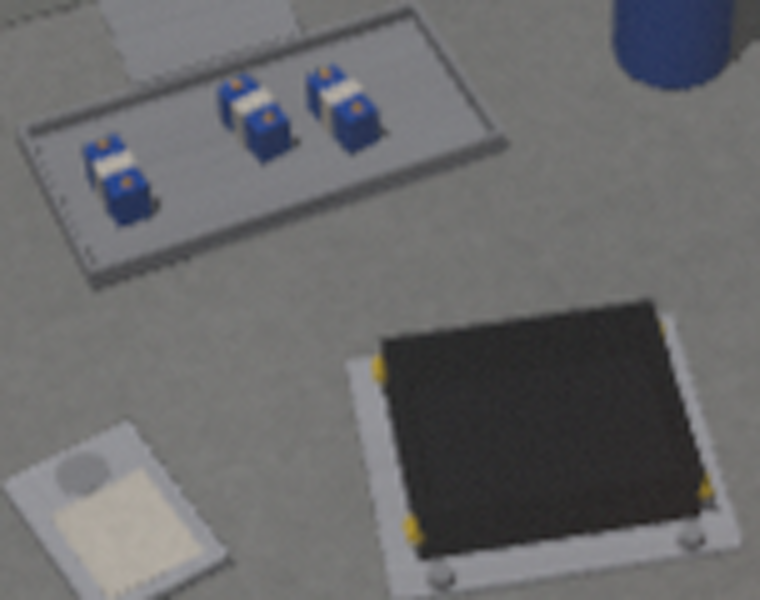

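```bash
cat >> h.py <<'E'
from scipy.spatial.transform import Rotation as Rn
def go(p,th,st=None):
    """shift (mm) and turn (rad) in tool axes to TCP p, finger line at world angle th deg (mod 180), tool down"""
    s=st or get_state();q=s['orientation'];R=Rn.from_quat(q[[1,2,3,0]])
    d=R.inv().apply(np.array(p)-s['position'])*1e3
    best=None
    for k in(0,180):
        t=np.radians(th+k);R2=Rn.from_matrix(np.array([[-np.sin(t),np.cos(t),0],[np.cos(t),np.sin(t),0],[0,0,-1]]).T)
        v=(R.inv()*R2).as_rotvec()
        if best is None or np.linalg.norm(v)<np.linalg.norm(best):best=v
        if k==0:v0=v
    print('t',d.round(1),'r',best.round(3),'alt',np.linalg.norm(v).round(2),np.linalg.norm(v0).round(2),'q7',s['joint_positions'][6].round(3),'F',s['ft_force'].round(1))
def fitrect(pts,loc):
    pts=np.array(pts)[:,:2];loc=np.array(loc,float);a=pts-pts.mean(0);b=loc-loc.mean(0)
    th=np.arctan2((b[:,0]*a[:,1]-b[:,1]*a[:,0]).sum(),(a*b).sum());c,s=np.cos(th),np.sin(th);R=np.array([[c,-s],[s,c]])
    return pts.mean(0)-R@loc.mean(0),np.degrees(th),np.linalg.norm(a-b@R.T,axis=1)
E
python3 - <<'E'
from h import *
T=lambda p:(p[0]/5.4+232-.4,p[1]/5.4+225-.4)
S=lambda p:(p[0]/5+220-.4,p[1]/5+200-.4)
print('cover green', fitrect([ray('side',p,.03) for p in [(370.24,402.69),(308.39,412.72),(315.84,457.82),(381.3,446.65)]],[(63,46),(-63,46),(-63,-46),(63,-46)] and np.array([(63,46),(-63,46),(-63,-46),(63,-46)])/1e3))
for nm,ps in dict(A=[(111,157),(168,150)],B=[(86,241),(144,230)],C=[(108,384),(166,381)]).items():
    P=np.array([ray('top',T(p),.03) for p in ps]);d=P[0]-P[1];print('T',nm,P.mean(0),np.degrees(np.arctan2(d[1],d[0])),np.linalg.norm(d))
for nm,ps in dict(A=[(329,72),(357,107)],B=[(237,84),(267,118)],C=[(103,144),(127,183)]).items():
    P=np.array([ray('side',S(p),.03) for p in ps]);d=P[0]-P[1];print('S',nm,P.mean(0),np.degrees(np.arctan2(d[1],d[0])),np.linalg.norm(d))
L=np.array([(84,75),(84,-75),(-84,-75),(-84,75)])/1e3
print('plate',fitrect([ray('top',T(p),.004) for p in [(487,-8),(746,46),(680,332),(422,267)]],L))
print('plateS',fitrect([ray('side',S(p),.004) for p in [(672,317),(742,545),(390,598),(347,360)]],L))
Lr=np.array([(68,55),(68,-55),(-68,-55),(-68,55)])/1e3
for z in(.04,.044):print('rim',z,fitrect([ray('top',T(p),z) for p in [(520,12),(710,55),(652,298),(460,250)]],Lr))
Lc=np.array([(72,50),(72,-50),(-72,-50),(-72,50)])/1e3
print('catch',fitrect([ray('top',T(p),.026) for p in [(530,10),(703,54),(641,297),(469,254)]],Lc))
print('catchS',fitrect([ray('side',S(p),.026) for p in [(662,329),(706,488),(413,530),(379,369)]],Lc))
E
```

```text
cover green (array([ 0.44308928, -0.33295011]), np.float64(-15.480462045079772), array([2.00684552e-04, 9.79085915e-05, 2.25142771e-04, 4.10044118e-05]))
T A [0.56961938 0.26375622 0.03      ] 97.02393106419179 0.032027735006880685
T B [0.52380895 0.27697993 0.03      ] 100.74957575799073 0.03281942084081331
T C [0.44219339 0.26397058 0.03      ] 92.91358092791228 0.03220264391529696
S A [0.57532427 0.26324551 0.03      ] 95.521766754137 0.03174341409595615
S B [0.52795191 0.27603942 0.03      ] 98.8582447400102 0.031758586451991797
S C [0.44597507 0.26304098 0.03      ] 92.97648668209521 0.032731533660935605
plate (array([0.56838906, 0.01441032]), np.float64(-13.158533037635681), array([0.00367531, 0.00067201, 0.00063542, 0.00325933]))
plateS (array([0.57197617, 0.0131436 ]), np.float64(-15.014081616189207), array([0.00230522, 0.0013675 , 0.00120211, 0.00064946]))
rim 0.04 (array([0.56901566, 0.01483774]), np.float64(-13.738548320051951), array([0.00093589, 0.00194999, 0.00138666, 0.00072717]))
rim 0.044 (array([0.56874693, 0.01499672]), np.float64(-13.738548320051965), array([0.00105993, 0.00181992, 0.00127727, 0.00056311]))
catch (array([0.56996185, 0.01413559]), np.float64(-14.27999466555358), array([0.00133435, 0.00146201, 0.00166807, 0.00125546]))
catchS (array([0.57169033, 0.00975174]), np.float64(-14.998402147737634), array([0.00139223, 0.00225876, 0.00244066, 0.00103494]))
```

```bash
python3 - <<'E'
from h import *
go([.5725,.2635,.1],96)
E
```

```text
t [-416.3 -176.1  108.5] r [-0.002 -0.    -0.522] alt 2.62 0.52 q7 -0.071 F [-0.   0.1 -0.4]
```

Request:
apply_moves([
  {"tx":-30,"ty":-13,"rz":-0.05,"claw":-1},
  {"tx":-72,"ty":-30,"rz":-0.12,"claw":-1},
  {"tx":-114,"ty":-48,"rz":-0.2,"claw":-1},
  {"tx":-156,"ty":-66,"rz":-0.28,"claw":-1},
  {"tx":-198,"ty":-84,"rz":-0.36,"claw":-1},
  {"tx":-240,"ty":-102,"rz":-0.44,"claw":-1},
  {"tx":-282,"ty":-119,"rz":-0.5,"claw":-1},
  {"tx":-324,"ty":-137,"rz":-0.522,"claw":-1},
], grip_force=20)

```text
schema error: expected keys tx, ty, tz, rx, ry, rz, claw
```

```bash
python3 - <<'E'
from h import *
print(get_state()['time'],get_state()['position'])
go([.5725,.2635,.06],96)
E
```

```text
0.1 [0.26354062 0.59353341 0.208133  ]
t [-416.3 -176.1  148.5] r [-0.002 -0.    -0.522] alt 2.62 0.52 q7 -0.071 F [-0.   0.1 -0.4]
```

Request:
apply_moves([
  {"tx":-30,"ty":-13,"tz":0,"rx":0,"ry":0,"rz":-0.05,"claw":-1},
  {"tx":-72,"ty":-30,"tz":0,"rx":0,"ry":0,"rz":-0.12,"claw":-1},
  {"tx":-114,"ty":-48,"tz":0,"rx":0,"ry":0,"rz":-0.2,"claw":-1},
  {"tx":-156,"ty":-66,"tz":0,"rx":0,"ry":0,"rz":-0.28,"claw":-1},
  {"tx":-198,"ty":-84,"tz":0,"rx":0,"ry":0,"rz":-0.36,"claw":-1},
  {"tx":-240,"ty":-102,"tz":0,"rx":0,"ry":0,"rz":-0.44,"claw":-1},
  {"tx":-282,"ty":-119,"tz":0,"rx":0,"ry":0,"rz":-0.5,"claw":-1},
  {"tx":-324,"ty":-137,"tz":0,"rx":0,"ry":0,"rz":-0.522,"claw":-1},
], grip_force=20)

```text
time: 0.9
position: [0.5051, 0.3358, 0.2086]
orientation: [-0.0, -0.053, 0.999, -0.0]
ft_force: [-0.1, 0.6, 0.2]
width: 0.0883
finger_force: 0.0
```

```bash
python3 - <<'E'
from h import *
print(get_state()['time'],get_state()['position'])
go([.5725,.2635,.06],96)
E
```

```text
0.9 [0.50514401 0.33578891 0.20863831]
t [-59.4 -79.  148.6] r [-0.    -0.001  0.002] alt 3.14 0.0 q7 0.998 F [-0.1  0.6  0.2]
```

Request:
apply_moves([
  {"tx":-20,"ty":-26,"tz":20,"rx":0,"ry":0,"rz":0,"claw":-0.3},
  {"tx":-40,"ty":-52,"tz":50,"rx":0,"ry":0,"rz":0,"claw":-0.3},
  {"tx":-55,"ty":-73,"tz":85,"rx":0,"ry":0,"rz":0,"claw":-0.3},
  {"tx":-59,"ty":-79,"tz":120,"rx":0,"ry":0,"rz":0,"claw":-0.3},
  {"tx":-59,"ty":-79,"tz":140,"rx":0,"ry":0,"rz":0,"claw":-0.3},
  {"tx":-59,"ty":-79,"tz":148,"rx":0,"ry":0,"rz":0,"claw":-0.3},
  {"tx":-59,"ty":-79,"tz":148,"rx":0,"ry":0,"rz":0,"claw":-0.3},
  {"tx":-59,"ty":-79,"tz":148,"rx":0,"ry":0,"rz":0,"claw":-0.3},
])

```text
time: 1.7
position: [0.5717, 0.2657, 0.062]
orientation: [0.001, -0.052, 0.999, 0.0]
ft_force: [0.8, 0.2, 1.1]
width: 0.0571
finger_force: 0.0
```

```bash
python3 - <<'E'
from h import *
im=snap('side','x');im2=snap('top','x2')
c=cv2.resize(im[180:290,190:350],None,fx=4,fy=4,interpolation=3)[:,:,::-1]
c2=cv2.resize(im2[215:325,225:285],None,fx=4,fy=4,interpolation=3)[:,:,::-1]
c2=c2[:, :160*4-0]
cv2.imwrite('pics/xa.png',np.hstack([c[:,:540],c2]))
print(get_state()['position'],get_state()['width'])
go([.5725,.2635,.009],96)
p=get_state()['position']; print(proj('top',p),proj('side',p))
E
```

```text
[0.57204105 0.2658372  0.06245838] 0.057265690805403176
t [-0.1 -2.4 53.5] r [ 0.001  0.002 -0.   ] alt 3.14 0.0 q7 1.153 F [-0.7 -0.1  0.7]
[[255.47375278 251.47346568]] [[286.02620011 208.34453487]]
```

View pics/xa.png

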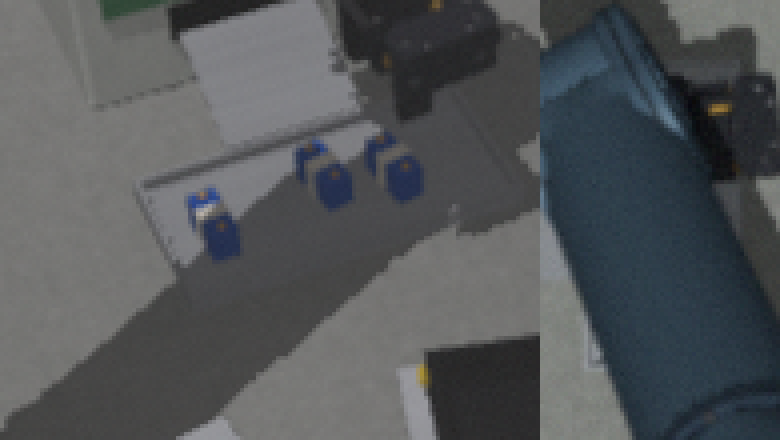

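The gripper is above block A (dots around (284,218) in the side view); the projected TCP agrees with the finger seen. Descend and grip.

Request:
apply_moves([
  {"tx":0,"ty":-2,"tz":20,"rx":0,"ry":0,"rz":0,"claw":-0.3},
  {"tx":0,"ty":-2,"tz":40,"rx":0,"ry":0,"rz":0,"claw":-0.3},
  {"tx":0,"ty":-2,"tz":53,"rx":0,"ry":0,"rz":0,"claw":-0.3},
  {"tx":0,"ty":-2,"tz":53,"rx":0,"ry":0,"rz":0,"claw":-0.3},
  {"tx":0,"ty":-2,"tz":53,"rx":0,"ry":0,"rz":0,"claw":0.6},
  {"tx":0,"ty":-2,"tz":53,"rx":0,"ry":0,"rz":0,"claw":0.6},
  {"tx":0,"ty":-2,"tz":53,"rx":0,"ry":0,"rz":0,"claw":0.6},
  {"tx":0,"ty":-2,"tz":53,"rx":0,"ry":0,"rz":0,"claw":0.6},
], grip_force=30)

```text
time: 2.6
position: [0.5718, 0.2632, 0.0086]
orientation: [0.0, -0.052, 0.999, 0.0]
ft_force: [0.2, -0.0, 0.3]
width: 0.0272
finger_force: 0.0
```

```bash
cat >> h.py <<'E'
CASE=np.array([.5705,.0137]);CY=-14.4
def slot(x,z,dy=0):
    a=np.radians(CY);p=CASE+[x*np.cos(a)-dy*np.sin(a),x*np.sin(a)+dy*np.cos(a)];return [*p,z]
E
python3 - <<'E'
from h import *
s=get_state();print(s['position'],s['width'],s['finger_force'])
go(slot(.03,.1),90+CY)
E
```

```text
[0.57184255 0.26318093 0.0086004 ] 0.027165445618466413 0.0
t [  -0.9 -258.4  -91.5] r [0.001 0.001 0.356] alt 2.79 0.36 q7 1.153 F [ 0.2 -0.   0.3]
```

```bash
python3 - <<'E'
from h import *
im=snap('side','y')
c=cv2.resize(im[170:270,220:350],None,fx=6,fy=6,interpolation=3)[:,:,::-1]
cv2.imwrite('pics/ya.png',c)
s=get_state();print(s['position'],s['width'],s['finger_force'])
E
```

```text
[0.57170777 0.26316072 0.00844623] 0.02302636625502758 0.0
```

View pics/ya.png

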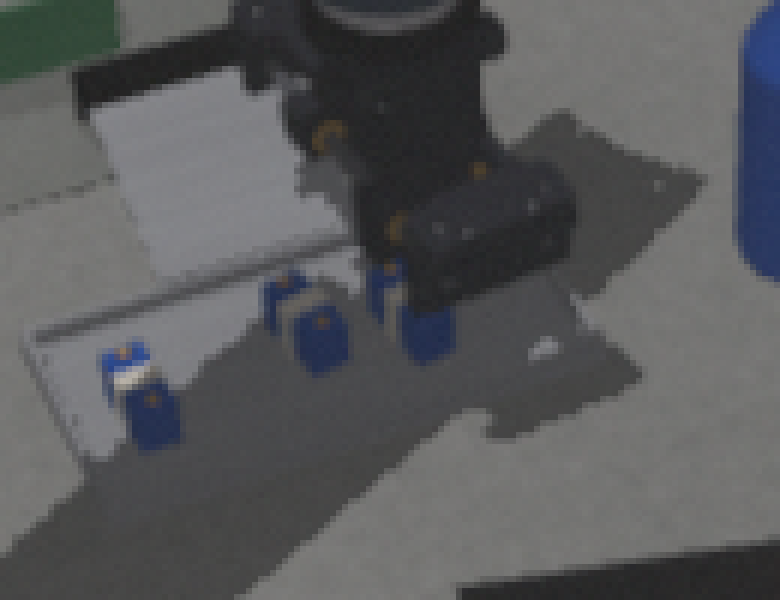

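```bash
python3 - <<'E'
from h import *
im=cv2.imread('pics/y.png');s=get_state();p=s['position'];print(s['joint_positions'])
R=Rn.from_quat(s['orientation'][[1,2,3,0]]).as_matrix();print(R.round(3))
c=cv2.resize(im[110:260,200:400],None,fx=4,fy=4,interpolation=3)
c=cv2.convertScaleAbs(c,alpha=1.8,beta=15)
def dot(P,col):
    u=(proj('side',P)[0]-[200,110])*4+1.5;cv2.circle(c,tuple(int(x) for x in u),3,col,-1)
for k,col in((-.0115,(0,255,255)),(.0115,(255,255,0)),(0,(0,0,255))):
    for h in(0,-.02,-.04,-.064,-.1):dot(p+R@[0,k,h],col)
for q in((.5725,.2635,.03),(.5725,.2415,.004),(.5725,.2855,.03)):dot(np.array(q),(255,255,255))
cv2.imwrite('pics/yb.png',c);print(proj('side',p))
t=snap('top','y2');d=cv2.convertScaleAbs(cv2.resize(t[215:325,225:330],None,fx=4,fy=4)[:,:,::-1],alpha=1.5);cv2.imwrite('pics/yb.png',np.hstack([c[:, :380],cv2.copyMakeBorder(d,0,600-440,0,0,cv2.BORDER_CONSTANT)]))
E
```

```text
[-0.48765814  0.76088712 -0.02162134  1.70211346  0.02383329  0.67801969
  1.15317393]
[[-0.995 -0.104  0.001]
 [-0.104  0.995  0.   ]
 [-0.001  0.    -1.   ]]
[[287.37111241 223.65387709]]
```

View pics/yb.png

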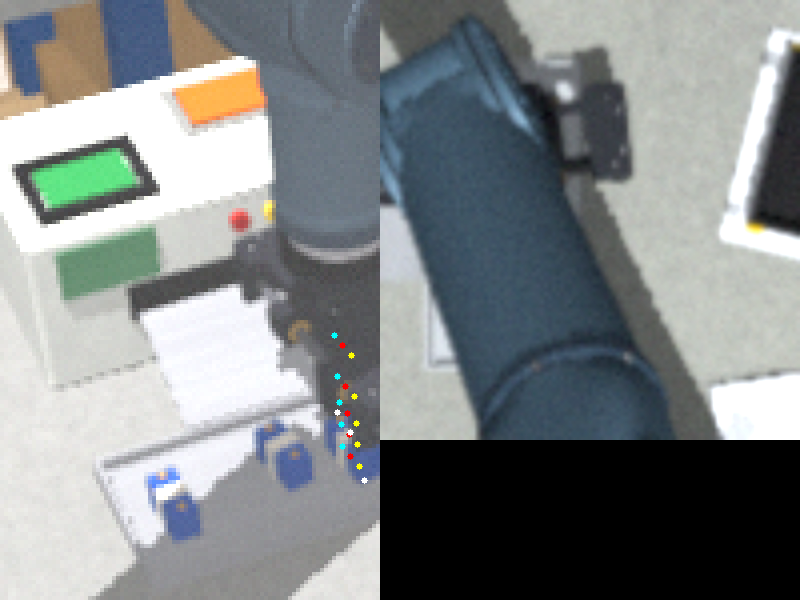

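```bash
python3 - <<'E'
from h import *
s=get_state();p=s['position'];R=Rn.from_quat(s['orientation'][[1,2,3,0]]).as_matrix()
print('bar seen ~ BL(289,222) BR(315,214) TL(288,210) TR(313,197)')
for y in(-.0935,-.06,.0935):
  for x in(-.0375,.0375):
    for z in(-.0637,-.1):
      print(x,y,z,proj('side',p+R@[x,y,z])[0].round(1),proj('top',p+R@[x,y,z])[0].round(1))
print('top bar seen x 275-288, y 236-260')
E
```

```text
bar seen ~ BL(289,222) BR(315,214) TL(288,210) TR(313,197)
-0.0375 -0.0935 -0.0637 [316.5 222.3] [286.4 235.5]
-0.0375 -0.0935 -0.1 [316.3 211.9] [285.7 234.2]
0.0375 -0.0935 -0.0637 [290.8 233.3] [289.  260.8]
0.0375 -0.0935 -0.1 [290.  222.9] [288.3 260.1]
-0.0375 -0.06 -0.0637 [309.9 214.6] [275.1 236.7]
-0.0375 -0.06 -0.1 [309.6 204.2] [274.1 235.4]
0.0375 -0.06 -0.0637 [284.4 225.3] [277.6 262. ]
0.0375 -0.06 -0.1 [283.6 214.9] [276.6 261.3]
-0.0375 0.0935 -0.0637 [281.8 181.9] [223.2 242.1]
-0.0375 0.0935 -0.1 [281.  171.6] [220.9 241. ]
0.0375 0.0935 -0.0637 [257.3 191.3] [225.5 267.4]
0.0375 0.0935 -0.1 [256.1 181. ] [223.2 266.9]
top bar seen x 275-288, y 236-260
```

Request:
apply_moves([
  {"tx":0,"ty":0,"tz":0,"rx":0,"ry":0,"rz":0,"claw":0.6},
  {"tx":0,"ty":0,"tz":0,"rx":0,"ry":0,"rz":0,"claw":0.6},
  {"tx":0,"ty":0,"tz":0,"rx":0,"ry":0,"rz":0,"claw":0.6},
  {"tx":0,"ty":0,"tz":0,"rx":0,"ry":0,"rz":0,"claw":0.6},
  {"tx":0,"ty":0,"tz":0,"rx":0,"ry":0,"rz":0,"claw":0.6},
  {"tx":0,"ty":0,"tz":0,"rx":0,"ry":0,"rz":0,"claw":0.6},
  {"tx":0,"ty":0,"tz":0,"rx":0,"ry":0,"rz":0,"claw":0.6},
  {"tx":0,"ty":0,"tz":0,"rx":0,"ry":0,"rz":0,"claw":0.6},
])

```text
time: 3.5
position: [0.5714, 0.263, 0.0079]
orientation: [0.0, -0.052, 0.999, -0.0]
ft_force: [0.2, 0.7, 0.0]
width: 0.017
finger_force: 0.0
```

Request:
apply_moves([
  {"tx":0,"ty":0,"tz":0,"rx":0,"ry":0,"rz":0,"claw":-0.3},
  {"tx":0,"ty":0,"tz":0,"rx":0,"ry":0,"rz":0,"claw":-0.3},
  {"tx":0,"ty":0,"tz":0,"rx":0,"ry":0,"rz":0,"claw":-0.3},
  {"tx":0,"ty":0,"tz":-20,"rx":0,"ry":0,"rz":0,"claw":-0.3},
  {"tx":0,"ty":0,"tz":-60,"rx":0,"ry":0,"rz":0,"claw":-0.3},
  {"tx":0,"ty":0,"tz":-100,"rx":0,"ry":0,"rz":0,"claw":-0.3},
  {"tx":0,"ty":0,"tz":-140,"rx":0,"ry":0,"rz":0,"claw":-0.3},
  {"tx":0,"ty":0,"tz":-142,"rx":0,"ry":0,"rz":0,"claw":-0.3},
])

```text
time: 4.3
position: [0.5749, 0.2647, 0.1558]
orientation: [0.004, -0.052, 0.999, 0.002]
ft_force: [-0.0, -0.2, -0.9]
width: 0.0571
finger_force: 0.0
```

```bash
python3 - <<'E'
from h import *
im=snap('side','z');s=get_state();p=s['position'];print(p,s['width'])
R=Rn.from_quat(s['orientation'][[1,2,3,0]]).as_matrix()
c=cv2.convertScaleAbs(cv2.resize(im[120:270,220:360],None,fx=4,fy=4,interpolation=3)[:,:,::-1],alpha=1.8,beta=15)
for k,col in((-.028,(0,255,255)),(.028,(255,255,0)),(0,(0,0,255))):
    for h in(0,-.04):
        u=(proj('side',p+R@[0,k,h])[0]-[220,120])*4+1.5;cv2.circle(c,tuple(int(x) for x in u),3,col,-1)
cv2.imwrite('pics/za.png',c)
E
```

```text
[0.573416   0.2639485  0.15324187] 0.05715758562506808
```

View pics/za.png

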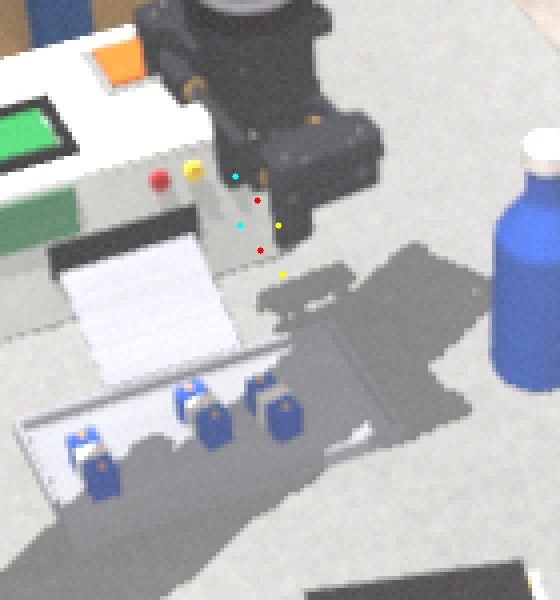

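The seen finger tips and body sit ~35 mm higher than the reported TCP implies (near tip at (294,182) against a predicted (291,192)), so the fingers closed above the block. I'll descend further, watching the force.

```bash
python3 - <<'E'
from h import *
go([.5725,.2635,-.002],96)
E
```

```text
t [  1.8  -0.7 155.2] r [ 0.002  0.006 -0.001] alt 3.14 0.01 q7 1.161 F [-0.1 -1.4 -0.4]
```

Request:
apply_moves([
  {"tx":0,"ty":0,"tz":40,"rx":0,"ry":0,"rz":0,"claw":-0.3},
  {"tx":0,"ty":0,"tz":80,"rx":0,"ry":0,"rz":0,"claw":-0.3},
  {"tx":0,"ty":0,"tz":120,"rx":0,"ry":0,"rz":0,"claw":-0.3},
  {"tx":0,"ty":0,"tz":138,"rx":0,"ry":0,"rz":0,"claw":-0.3},
  {"tx":0,"ty":0,"tz":142,"rx":0,"ry":0,"rz":0,"claw":-0.3},
  {"tx":0,"ty":0,"tz":145,"rx":0,"ry":0,"rz":0,"claw":-0.3},
  {"tx":0,"ty":0,"tz":148,"rx":0,"ry":0,"rz":0,"claw":-0.3},
  {"tx":0,"ty":0,"tz":150,"rx":0,"ry":0,"rz":0,"claw":-0.3},
])

```text
time: 5.15
position: [0.5726, 0.2635, 0.0013]
orientation: [0.001, -0.052, 0.999, 0.001]
ft_force: [-0.7, -0.2, -0.1]
width: 0.0571
finger_force: 0.0
```

Request:
apply_moves([
  {"tx":0,"ty":0,"tz":1,"rx":0,"ry":0,"rz":0,"claw":-0.3},
  {"tx":0,"ty":0,"tz":2,"rx":0,"ry":0,"rz":0,"claw":-0.3},
  {"tx":0,"ty":0,"tz":3,"rx":0,"ry":0,"rz":0,"claw":-0.3},
  {"tx":0,"ty":0,"tz":4,"rx":0,"ry":0,"rz":0,"claw":-0.3},
  {"tx":0,"ty":0,"tz":5,"rx":0,"ry":0,"rz":0,"claw":-0.3},
  {"tx":0,"ty":0,"tz":6,"rx":0,"ry":0,"rz":0,"claw":-0.3},
  {"tx":0,"ty":0,"tz":6,"rx":0,"ry":0,"rz":0,"claw":-0.3},
  {"tx":0,"ty":0,"tz":6,"rx":0,"ry":0,"rz":0,"claw":-0.3},
])

```text
time: 5.95
position: [0.5714, 0.263, -0.0061]
orientation: [-0.0, -0.052, 0.999, -0.0]
ft_force: [0.1, 0.1, -0.1]
width: 0.0569
finger_force: 0.0
```

No contact at reported z = -6 mm, so the reported height is indeed offset. Continue down.

Request:
apply_moves([
  {"tx":0,"ty":0,"tz":1.5,"rx":0,"ry":0,"rz":0,"claw":-0.3},
  {"tx":0,"ty":0,"tz":3,"rx":0,"ry":0,"rz":0,"claw":-0.3},
  {"tx":0,"ty":0,"tz":4.5,"rx":0,"ry":0,"rz":0,"claw":-0.3},
  {"tx":0,"ty":0,"tz":6,"rx":0,"ry":0,"rz":0,"claw":-0.3},
  {"tx":0,"ty":0,"tz":7.5,"rx":0,"ry":0,"rz":0,"claw":-0.3},
  {"tx":0,"ty":0,"tz":9,"rx":0,"ry":0,"rz":0,"claw":-0.3},
  {"tx":0,"ty":0,"tz":10,"rx":0,"ry":0,"rz":0,"claw":-0.3},
  {"tx":0,"ty":0,"tz":10,"rx":0,"ry":0,"rz":0,"claw":-0.3},
])

```text
time: 6.75
position: [0.5713, 0.2629, -0.0163]
orientation: [-0.0, -0.052, 0.999, -0.0]
ft_force: [-0.3, 1.2, 0.1]
width: 0.0575
finger_force: 0.0
```

Request:
apply_moves([
  {"tx":0,"ty":0,"tz":0,"rx":0,"ry":0,"rz":0,"claw":0.4},
  {"tx":0,"ty":0,"tz":0,"rx":0,"ry":0,"rz":0,"claw":0.4},
  {"tx":0,"ty":0,"tz":0,"rx":0,"ry":0,"rz":0,"claw":0.4},
  {"tx":0,"ty":0,"tz":0,"rx":0,"ry":0,"rz":0,"claw":0.4},
  {"tx":0,"ty":0,"tz":0,"rx":0,"ry":0,"rz":0,"claw":0.4},
  {"tx":0,"ty":0,"tz":0,"rx":0,"ry":0,"rz":0,"claw":0.4},
  {"tx":0,"ty":0,"tz":0,"rx":0,"ry":0,"rz":0,"claw":0.4},
  {"tx":0,"ty":0,"tz":0,"rx":0,"ry":0,"rz":0,"claw":0.4},
], grip_force=30)

```text
time: 7.55
position: [0.5715, 0.2631, -0.016]
orientation: [0.0, -0.052, 0.999, 0.0]
ft_force: [0.8, 1.1, 0.9]
width: 0.0438
finger_force: 29.8
```

Request:
apply_moves([
  {"tx":0,"ty":0,"tz":0,"rx":0,"ry":0,"rz":0,"claw":-0.25},
  {"tx":0,"ty":0,"tz":0,"rx":0,"ry":0,"rz":0,"claw":-0.25},
  {"tx":0,"ty":0,"tz":2,"rx":0,"ry":0,"rz":0,"claw":-0.25},
  {"tx":0,"ty":0,"tz":4,"rx":0,"ry":0,"rz":0,"claw":-0.25},
  {"tx":0,"ty":0,"tz":6,"rx":0,"ry":0,"rz":0,"claw":-0.25},
  {"tx":0,"ty":0,"tz":8,"rx":0,"ry":0,"rz":0,"claw":-0.25},
  {"tx":0,"ty":0,"tz":8,"rx":0,"ry":0,"rz":0,"claw":-0.25},
  {"tx":0,"ty":0,"tz":8,"rx":0,"ry":0,"rz":0,"claw":-0.25},
])

```text
time: 8.35
position: [0.5714, 0.263, -0.0242]
orientation: [-0.0, -0.052, 0.999, -0.0]
ft_force: [-0.3, -0.2, 0.1]
width: 0.0553
finger_force: 0.0
```

Request:
apply_moves([
  {"tx":0,"ty":0,"tz":0,"rx":0,"ry":0,"rz":0,"claw":0.4},
  {"tx":0,"ty":0,"tz":0,"rx":0,"ry":0,"rz":0,"claw":0.4},
  {"tx":0,"ty":0,"tz":0,"rx":0,"ry":0,"rz":0,"claw":0.4},
  {"tx":0,"ty":0,"tz":0,"rx":0,"ry":0,"rz":0,"claw":0.4},
  {"tx":0,"ty":0,"tz":0,"rx":0,"ry":0,"rz":0,"claw":0.4},
  {"tx":0,"ty":0,"tz":-10,"rx":0,"ry":0,"rz":0,"claw":0.4},
  {"tx":0,"ty":0,"tz":-45,"rx":0,"ry":0,"rz":0,"claw":0.4},
  {"tx":0,"ty":0,"tz":-90,"rx":0,"ry":0,"rz":0,"claw":0.4},
], grip_force=40)

```text
time: 9.15
position: [0.5697, 0.2621, 0.0656]
orientation: [-0.002, -0.052, 0.999, -0.001]
ft_force: [0.6, 0.6, -0.7]
width: 0.0436
finger_force: 39.8
```

```bash
python3 - <<'E'
from h import *
s=get_state();print(s['position'],s['width'],s['finger_force'])
go(slot(.03,.05),90+CY)
E
```

```text
[0.56966807 0.26213367 0.06561933] 0.04364003360228811 39.800663392750266
t [  -3.1 -257.6   16. ] r [-0.002 -0.004  0.356] alt 2.79 0.36 q7 1.156 F [ 0.6  0.6 -0.7]
```

Request:
apply_moves([
  {"tx":0,"ty":-20,"tz":0,"rx":0,"ry":0,"rz":0.05,"claw":0.4},
  {"tx":0,"ty":-55,"tz":0,"rx":0,"ry":0,"rz":0.1,"claw":0.4},
  {"tx":0,"ty":-95,"tz":0,"rx":0,"ry":0,"rz":0.16,"claw":0.4},
  {"tx":-1,"ty":-140,"tz":0,"rx":0,"ry":0,"rz":0.22,"claw":0.4},
  {"tx":-2,"ty":-185,"tz":0,"rx":0,"ry":0,"rz":0.28,"claw":0.4},
  {"tx":-3,"ty":-225,"tz":0,"rx":0,"ry":0,"rz":0.33,"claw":0.4},
  {"tx":-3,"ty":-250,"tz":0,"rx":0,"ry":0,"rz":0.356,"claw":0.4},
  {"tx":-3,"ty":-257.6,"tz":0,"rx":0,"ry":0,"rz":0.356,"claw":0.4},
])

```text
time: 9.95
position: [0.6011, 0.0022, 0.0661]
orientation: [0.0, 0.129, 0.992, -0.001]
ft_force: [0.3, 0.3, -0.5]
width: 0.0436
finger_force: 39.8
```

```bash
python3 - <<'E'
from h import *
a=snap('side','c1');b=snap('top','c1t')
s=get_state();print(s['position'],s['width'],s['finger_force'])
go(slot(.03,-.017),90+CY)
c=cv2.resize(a[220:340,260:400],None,fx=4,fy=4,interpolation=3);d=cv2.resize(b[205:305,300:380],None,fx=4.8,fy=4.8,interpolation=3)
o=np.zeros((480,560+384,3),np.uint8);o[:,:560]=c;o[:,560:]=d
cv2.imwrite('pics/c1a.png',cv2.convertScaleAbs(cv2.resize(o[:,:,::-1],(800,407)),alpha=1.7,beta=10))
E
```

```text
[0.60102481 0.00617967 0.06600302] 0.04423168215181269 39.8013524611315
t [ 1.4 -0.3 83. ] r [-0.    -0.    -0.002] alt 3.14 0.0 q7 1.281 F [-0.4  0.5 -0.1]
```

View pics/c1a.png

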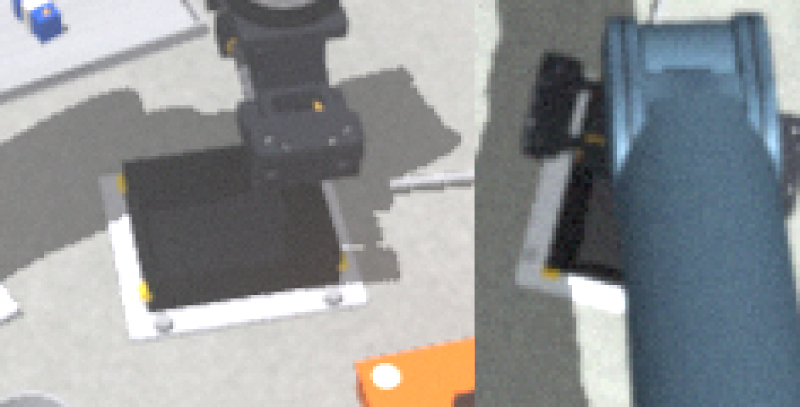

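The gripper is above the case's far half, aligned with it. Lower and release.

Request:
apply_moves([
  {"tx":1,"ty":0,"tz":20,"rx":0,"ry":0,"rz":0,"claw":0.4},
  {"tx":1,"ty":0,"tz":40,"rx":0,"ry":0,"rz":0,"claw":0.4},
  {"tx":1,"ty":0,"tz":55,"rx":0,"ry":0,"rz":0,"claw":0.4},
  {"tx":1,"ty":0,"tz":66,"rx":0,"ry":0,"rz":0,"claw":0.4},
  {"tx":1,"ty":0,"tz":74,"rx":0,"ry":0,"rz":0,"claw":0.4},
  {"tx":1,"ty":0,"tz":80,"rx":0,"ry":0,"rz":0,"claw":0.4},
  {"tx":1,"ty":0,"tz":83,"rx":0,"ry":0,"rz":0,"claw":0.4},
  {"tx":1,"ty":0,"tz":83,"rx":0,"ry":0,"rz":0,"claw":0.4},
])

```text
time: 10.85
position: [0.6003, 0.0073, -0.0171]
orientation: [0.0, 0.126, 0.992, -0.0]
ft_force: [-0.4, 0.7, -1.0]
width: 0.0438
finger_force: 39.8
```

Request:
apply_moves([
  {"tx":0,"ty":0,"tz":1,"rx":0,"ry":0,"rz":0,"claw":0.4},
  {"tx":0,"ty":0,"tz":1,"rx":0,"ry":0,"rz":0,"claw":-0.15},
  {"tx":0,"ty":0,"tz":1,"rx":0,"ry":0,"rz":0,"claw":-0.15},
  {"tx":0,"ty":0,"tz":1,"rx":0,"ry":0,"rz":0,"claw":-0.15},
  {"tx":0,"ty":0,"tz":-10,"rx":0,"ry":0,"rz":0,"claw":-0.15},
  {"tx":0,"ty":0,"tz":-35,"rx":0,"ry":0,"rz":0,"claw":-0.15},
  {"tx":0,"ty":0,"tz":-80,"rx":0,"ry":0,"rz":0,"claw":-0.3},
  {"tx":0,"ty":0,"tz":-120,"rx":0,"ry":0,"rz":0,"claw":-0.3},
])

```text
time: 11.65
position: [0.6001, 0.0073, 0.1052]
orientation: [0.0, 0.126, 0.992, 0.0]
ft_force: [0.1, 0.2, -0.3]
width: 0.0571
finger_force: 0.0
```

```bash
cat >> h.py <<'E'
def blocks(im):
    """orange dots in the side picture within the tray region: pixel centroids"""
    c=im[195:265,215:330].astype(int);r,g,b=c[...,0],c[...,1],c[...,2]
    hs=cv2.cvtColor(im,cv2.COLOR_RGB2HSV)[195:265,215:330]
    m=cv2.inRange(hs,(105,120,40),(125,255,255));m=cv2.morphologyEx(m,cv2.MORPH_CLOSE,np.ones((5,5)))
    k,l,st,ce=cv2.connectedComponentsWithStats(m)
    for i in range(1,k):
        if st[i,4]>25:
            q=ce[i]+[215,195];print(st[i],q.round(1),ray('side',q,.017).round(4))
E
python3 - <<'E'
from h import *
print('ref');blocks(cv2.imread('pics/s0.png')[:,:,::-1].copy())
im=snap('side','d1');print('now');blocks(im)
print(get_state()['position'])
go([.526,.2765,.03],99.8)
E
```

```text
ref
[ 67  19  13  16 116] [288.3 221.2] [0.5746 0.2623 0.017 ]
[ 49  21  14  16 114] [270.9 223.4] [0.529 0.275 0.017]
[ 22  32  13  18 108] [243.8 236. ] [0.4472 0.2613 0.017 ]
now
[ 49  21  14  16 118] [270.7 223.5] [0.5285 0.2749 0.017 ]
[ 22  33  13  17 107] [243.8 236.1] [0.4471 0.261  0.017 ]
[0.60464959 0.00729168 0.11200489]
t [144.2 240.8  81.4] r [ 0.001  0.01  -0.423] alt 2.72 0.42 q7 1.277 F [1.6 0.4 4.2]
```

Request:
apply_moves([
  {"tx":12,"ty":20,"tz":0,"rx":0,"ry":0,"rz":-0.05,"claw":-0.25},
  {"tx":35,"ty":60,"tz":0,"rx":0,"ry":0,"rz":-0.12,"claw":-0.25},
  {"tx":58,"ty":100,"tz":0,"rx":0,"ry":0,"rz":-0.2,"claw":-0.25},
  {"tx":81,"ty":140,"tz":0,"rx":0,"ry":0,"rz":-0.28,"claw":-0.25},
  {"tx":104,"ty":180,"tz":0,"rx":0,"ry":0,"rz":-0.35,"claw":-0.25},
  {"tx":125,"ty":218,"tz":0,"rx":0,"ry":0,"rz":-0.4,"claw":-0.25},
  {"tx":138,"ty":238,"tz":10,"rx":0,"ry":0,"rz":-0.423,"claw":-0.25},
  {"tx":141,"ty":242,"tz":25,"rx":0,"ry":0,"rz":-0.423,"claw":-0.25},
])

```text
time: 12.5
position: [0.522, 0.2822, 0.0782]
orientation: [0.0, -0.089, 0.996, 0.002]
ft_force: [-0.1, 0.3, 0.1]
width: 0.055
finger_force: 0.0
```

```bash
python3 - <<'E'
from h import *
im=snap('side','d2');blocks(im)
s=get_state();print(s['position'],s['width'])
go([.526,.2765,-.024],99.8)
E
```

```text
[50 21 13 16 93] [271.1 224. ] [0.5288 0.2724 0.017 ]
[22 33 13 17 96] [243.8 236.3] [0.4467 0.2603 0.017 ]
[0.52075732 0.27907625 0.07499739] 0.05521061905519315
t [-5.1 -3.5 99. ] r [ 0.    -0.004  0.005] alt 3.14 0.01 q7 1.142 F [-0.6 -0.2 -1.5]
```

Request:
apply_moves([
  {"tx":-5,"ty":-3,"tz":20,"rx":0,"ry":0,"rz":0,"claw":-0.25},
  {"tx":-5,"ty":-3,"tz":40,"rx":0,"ry":0,"rz":0,"claw":-0.25},
  {"tx":-5,"ty":-3,"tz":55,"rx":0,"ry":0,"rz":0,"claw":-0.25},
  {"tx":-5,"ty":-3,"tz":62,"rx":0,"ry":0,"rz":0,"claw":-0.25},
  {"tx":-5,"ty":-3,"tz":64,"rx":0,"ry":0,"rz":0,"claw":-0.25},
  {"tx":-5,"ty":-3,"tz":64,"rx":0,"ry":0,"rz":0,"claw":-0.25},
  {"tx":-5,"ty":-3,"tz":64,"rx":0,"ry":0,"rz":0,"claw":-0.25},
  {"tx":-5,"ty":-3,"tz":64,"rx":0,"ry":0,"rz":0,"claw":-0.25},
])

```text
time: 13.35
position: [0.5299, 0.2751, 0.0147]
orientation: [0.001, -0.086, 0.996, 0.0]
ft_force: [0.7, 0.9, 1.1]
width: 0.0554
finger_force: 0.0
```

```bash
python3 - <<'E'
from h import *
go([.526,.2765,-.024],99.8)
E
```

```text
t [ 3.7  2.1 38.7] r [0.    0.001 0.   ] alt 3.14 0.0 q7 1.144 F [0.7 0.9 1.1]
```

Request:
apply_moves([
  {"tx":2,"ty":1,"tz":0,"rx":0,"ry":0,"rz":0,"claw":-0.25},
  {"tx":3.5,"ty":2,"tz":8,"rx":0,"ry":0,"rz":0,"claw":-0.25},
  {"tx":3.5,"ty":2,"tz":18,"rx":0,"ry":0,"rz":0,"claw":-0.25},
  {"tx":3.5,"ty":2,"tz":28,"rx":0,"ry":0,"rz":0,"claw":-0.25},
  {"tx":3.5,"ty":2,"tz":35,"rx":0,"ry":0,"rz":0,"claw":-0.25},
  {"tx":3.5,"ty":2,"tz":38.5,"rx":0,"ry":0,"rz":0,"claw":-0.25},
  {"tx":3.5,"ty":2,"tz":38.5,"rx":0,"ry":0,"rz":0,"claw":-0.25},
  {"tx":3.5,"ty":2,"tz":38.5,"rx":0,"ry":0,"rz":0,"claw":0.4},
])

```text
time: 14.15
position: [0.5257, 0.2761, -0.0248]
orientation: [0.0, -0.085, 0.996, -0.0]
ft_force: [-0.2, 0.4, -0.1]
width: 0.049
finger_force: 0.0
```

Request:
apply_moves([
  {"tx":0,"ty":0,"tz":0,"rx":0,"ry":0,"rz":0,"claw":0.4},
  {"tx":0,"ty":0,"tz":0,"rx":0,"ry":0,"rz":0,"claw":0.4},
  {"tx":0,"ty":0,"tz":0,"rx":0,"ry":0,"rz":0,"claw":0.4},
  {"tx":0,"ty":0,"tz":0,"rx":0,"ry":0,"rz":0,"claw":0.4},
  {"tx":0,"ty":0,"tz":-10,"rx":0,"ry":0,"rz":0,"claw":0.4},
  {"tx":0,"ty":0,"tz":-45,"rx":0,"ry":0,"rz":0,"claw":0.4},
  {"tx":0,"ty":0,"tz":-90,"rx":0,"ry":0,"rz":0,"claw":0.4},
  {"tx":0,"ty":0,"tz":-90,"rx":0,"ry":0,"rz":0,"claw":0.4},
])

```text
time: 14.95
position: [0.5297, 0.2783, 0.0717]
orientation: [0.005, -0.085, 0.996, 0.002]
ft_force: [0.5, -0.3, -0.6]
width: 0.0434
finger_force: 40.0
```

```bash
python3 - <<'E'
from h import *
s=get_state();print(s['position'],s['width'],s['finger_force'])
go(slot(0,.066),90+CY)
E
```

```text
[0.52967862 0.27833365 0.07171669] 0.043414594753033456 39.99976239167154
t [   4.8 -267.7    4.7] r [0.006 0.009 0.422] alt 2.72 0.42 q7 1.144 F [ 0.5 -0.3 -0.6]
```

Request:
apply_moves([
  {"tx":0,"ty":-20,"tz":0,"rx":0,"ry":0,"rz":0.05,"claw":0.4},
  {"tx":0,"ty":-60,"tz":0,"rx":0,"ry":0,"rz":0.12,"claw":0.4},
  {"tx":0,"ty":-103,"tz":0,"rx":0,"ry":0,"rz":0.2,"claw":0.4},
  {"tx":0,"ty":-147,"tz":0,"rx":0,"ry":0,"rz":0.28,"claw":0.4},
  {"tx":0,"ty":-190,"tz":0,"rx":0,"ry":0,"rz":0.35,"claw":0.4},
  {"tx":0.5,"ty":-232,"tz":0,"rx":0,"ry":0,"rz":0.4,"claw":0.4},
  {"tx":0.5,"ty":-258,"tz":0,"rx":0,"ry":0,"rz":0.422,"claw":0.4},
  {"tx":0.5,"ty":-266,"tz":0,"rx":0,"ry":0,"rz":0.422,"claw":0.4},
])

```text
time: 15.75
position: [0.5693, 0.008, 0.0644]
orientation: [-0.001, 0.129, 0.992, -0.002]
ft_force: [0.3, -0.3, -1.0]
width: 0.0439
finger_force: 40.0
```

Request:
apply_moves([
  {"tx":0,"ty":0,"tz":0,"rx":0,"ry":0,"rz":0,"claw":0.4},
  {"tx":0,"ty":0,"tz":0,"rx":0,"ry":0,"rz":0,"claw":0.4},
  {"tx":0,"ty":0,"tz":5,"rx":0,"ry":0,"rz":0,"claw":0.4},
  {"tx":0,"ty":0,"tz":15,"rx":0,"ry":0,"rz":0,"claw":0.4},
  {"tx":0,"ty":0,"tz":20,"rx":0,"ry":0,"rz":0,"claw":0.4},
  {"tx":0,"ty":0,"tz":20,"rx":0,"ry":0,"rz":0,"claw":0.4},
  {"tx":0,"ty":0,"tz":20,"rx":0,"ry":0,"rz":0,"claw":0.4},
  {"tx":0,"ty":0,"tz":20,"rx":0,"ry":0,"rz":0,"claw":0.4},
])

```text
time: 16.55
position: [0.5706, 0.0139, 0.0456]
orientation: [0.0, 0.125, 0.992, 0.0]
ft_force: [-0.4, 0.0, -0.6]
width: 0.0437
finger_force: 40.0
```

```bash
python3 - <<'E'
from h import *
s=get_state();print(s['position'],s['width'],s['finger_force'])
go(slot(0,-.017),90+CY)
E
```

```text
[0.57063188 0.01394988 0.0455913 ] 0.04365017409655599 39.999822629615664
t [ 0.1 -0.3 62.6] r [0.    0.    0.001] alt 3.14 0.0 q7 1.259 F [-0.4  0.  -0.6]
```

Request:
apply_moves([
  {"tx":0,"ty":0,"tz":15,"rx":0,"ry":0,"rz":0,"claw":0.4},
  {"tx":0,"ty":0,"tz":32,"rx":0,"ry":0,"rz":0,"claw":0.4},
  {"tx":0,"ty":0,"tz":45,"rx":0,"ry":0,"rz":0,"claw":0.4},
  {"tx":0,"ty":0,"tz":54,"rx":0,"ry":0,"rz":0,"claw":0.4},
  {"tx":0,"ty":0,"tz":60,"rx":0,"ry":0,"rz":0,"claw":0.4},
  {"tx":0,"ty":0,"tz":63,"rx":0,"ry":0,"rz":0,"claw":0.4},
  {"tx":0,"ty":0,"tz":63,"rx":0,"ry":0,"rz":0,"claw":0.4},
  {"tx":0,"ty":0,"tz":63,"rx":0,"ry":0,"rz":0,"claw":0.4},
])

```text
time: 17.35
position: [0.5708, 0.0139, -0.0172]
orientation: [0.0, 0.125, 0.992, 0.0]
ft_force: [-0.5, 0.6, -0.3]
width: 0.0436
finger_force: 40.0
```

Request:
apply_moves([
  {"tx":0,"ty":0,"tz":1,"rx":0,"ry":0,"rz":0,"claw":0.4},
  {"tx":0,"ty":0,"tz":1,"rx":0,"ry":0,"rz":0,"claw":-0.15},
  {"tx":0,"ty":0,"tz":1,"rx":0,"ry":0,"rz":0,"claw":-0.15},
  {"tx":0,"ty":0,"tz":1,"rx":0,"ry":0,"rz":0,"claw":-0.15},
  {"tx":0,"ty":0,"tz":-10,"rx":0,"ry":0,"rz":0,"claw":-0.15},
  {"tx":0,"ty":0,"tz":-35,"rx":0,"ry":0,"rz":0,"claw":-0.15},
  {"tx":0,"ty":0,"tz":-80,"rx":0,"ry":0,"rz":0,"claw":-0.3},
  {"tx":0,"ty":0,"tz":-120,"rx":0,"ry":0,"rz":0,"claw":-0.3},
])

```text
time: 18.15
position: [0.5703, 0.0138, 0.1046]
orientation: [0.0, 0.125, 0.992, -0.0]
ft_force: [0.5, 0.1, -0.3]
width: 0.0573
finger_force: 0.0
```

```bash
python3 - <<'E'
from h import *
im=snap('side','d3');blocks(im)
s=get_state();print(s['position'])
go([.444,.2635,.08],93)
E
```

```text
[ 22  33  13  17 108] [243.8 236.2] [0.447  0.2608 0.017 ]
[0.5746913  0.01398094 0.11112101]
t [188.9 209.1  30. ] r [ 0.002  0.01  -0.304] alt 2.84 0.3 q7 1.255 F [ 2.1 -0.1  4.3]
```

Request:
apply_moves([
  {"tx":15,"ty":17,"tz":0,"rx":0,"ry":0,"rz":-0.03,"claw":-0.25},
  {"tx":45,"ty":51,"tz":0,"rx":0,"ry":0,"rz":-0.08,"claw":-0.25},
  {"tx":77,"ty":87,"tz":0,"rx":0,"ry":0,"rz":-0.14,"claw":-0.25},
  {"tx":109,"ty":123,"tz":0,"rx":0,"ry":0,"rz":-0.2,"claw":-0.25},
  {"tx":140,"ty":159,"tz":0,"rx":0,"ry":0,"rz":-0.25,"claw":-0.25},
  {"tx":168,"ty":190,"tz":0,"rx":0,"ry":0,"rz":-0.29,"claw":-0.25},
  {"tx":182,"ty":206,"tz":8,"rx":0,"ry":0,"rz":-0.304,"claw":-0.25},
  {"tx":185,"ty":210,"tz":20,"rx":0,"ry":0,"rz":-0.304,"claw":-0.25},
])

```text
time: 19.0
position: [0.4424, 0.2667, 0.0832]
orientation: [0.001, -0.029, 1.0, 0.001]
ft_force: [0.5, -1.4, 0.6]
width: 0.0551
finger_force: 0.0
```

Request:
apply_moves([
  {"tx":0,"ty":0,"tz":20,"rx":0,"ry":0,"rz":0,"claw":-0.25},
  {"tx":0,"ty":0,"tz":40,"rx":0,"ry":0,"rz":0,"claw":-0.25},
  {"tx":0,"ty":0,"tz":56,"rx":0,"ry":0,"rz":0,"claw":-0.25},
  {"tx":0,"ty":0,"tz":66,"rx":0,"ry":0,"rz":0,"claw":-0.25},
  {"tx":0,"ty":0,"tz":68,"rx":0,"ry":0,"rz":0,"claw":-0.25},
  {"tx":0,"ty":0,"tz":68,"rx":0,"ry":0,"rz":0,"claw":-0.25},
  {"tx":0,"ty":0,"tz":68,"rx":0,"ry":0,"rz":0,"claw":-0.25},
  {"tx":0,"ty":0,"tz":68,"rx":0,"ry":0,"rz":0,"claw":-0.25},
])

```text
time: 19.8
position: [0.4439, 0.2635, 0.0151]
orientation: [0.001, -0.027, 1.0, 0.0]
ft_force: [-0.1, 0.7, 0.3]
width: 0.0551
finger_force: 0.0
```

```bash
python3 - <<'E'
from h import *
s=get_state();print(s['position'],s['width'])
go([.444,.2635,-.024],93)
im=snap('side','d4');blocks(im)
E
```

```text
[0.44387189 0.26347324 0.01509497] 0.055060535900520007
t [-0.1 -0.  39.1] r [0.001 0.001 0.001] alt 3.14 0.0 q7 0.957 F [-0.1  0.7  0.3]
[27 41  8  9 42] [245.  240.7] [0.4443 0.2438 0.017 ]
```

Request:
apply_moves([
  {"tx":0,"ty":0,"tz":8,"rx":0,"ry":0,"rz":0,"claw":-0.25},
  {"tx":0,"ty":0,"tz":18,"rx":0,"ry":0,"rz":0,"claw":-0.25},
  {"tx":0,"ty":0,"tz":28,"rx":0,"ry":0,"rz":0,"claw":-0.25},
  {"tx":0,"ty":0,"tz":35,"rx":0,"ry":0,"rz":0,"claw":-0.25},
  {"tx":0,"ty":0,"tz":38.5,"rx":0,"ry":0,"rz":0,"claw":-0.25},
  {"tx":0,"ty":0,"tz":38.5,"rx":0,"ry":0,"rz":0,"claw":-0.25},
  {"tx":0,"ty":0,"tz":38.5,"rx":0,"ry":0,"rz":0,"claw":0.4},
  {"tx":0,"ty":0,"tz":38.5,"rx":0,"ry":0,"rz":0,"claw":0.4},
])

```text
time: 20.65
position: [0.4435, 0.2634, -0.024]
orientation: [0.0, -0.027, 1.0, 0.0]
ft_force: [-0.3, -0.7, -0.9]
width: 0.0433
finger_force: 40.0
```

Request:
apply_moves([
  {"tx":0,"ty":0,"tz":0,"rx":0,"ry":0,"rz":0,"claw":0.4},
  {"tx":0,"ty":0,"tz":0,"rx":0,"ry":0,"rz":0,"claw":0.4},
  {"tx":0,"ty":0,"tz":0,"rx":0,"ry":0,"rz":0,"claw":0.4},
  {"tx":0,"ty":0,"tz":-10,"rx":0,"ry":0,"rz":0,"claw":0.4},
  {"tx":0,"ty":0,"tz":-45,"rx":0,"ry":0,"rz":0,"claw":0.4},
  {"tx":0,"ty":0,"tz":-90,"rx":0,"ry":0,"rz":0,"claw":0.4},
  {"tx":0,"ty":0,"tz":-90,"rx":0,"ry":0,"rz":0,"claw":0.4},
  {"tx":0,"ty":0,"tz":-90,"rx":0,"ry":0,"rz":0,"claw":0.4},
])

```text
time: 21.45
position: [0.4441, 0.2637, 0.0673]
orientation: [0.001, -0.027, 1.0, 0.001]
ft_force: [-0.3, -0.7, -1.5]
width: 0.0436
finger_force: 40.0
```

```bash
python3 - <<'E'
from h import *
s=get_state();print(s['position'],s['width'],s['finger_force'])
go(slot(-.03,.066),90+CY)
E
```

```text
[0.44406756 0.2636782  0.0672735 ] 0.04357858283880297 39.9999363720417
t [ -84.4 -247.3    1.1] r [0.002 0.002 0.304] alt 2.84 0.3 q7 0.964 F [-0.3 -0.7 -1.5]
```

Request:
apply_moves([
  {"tx":-7,"ty":-20,"tz":0,"rx":0,"ry":0,"rz":0.03,"claw":0.4},
  {"tx":-20,"ty":-58,"tz":0,"rx":0,"ry":0,"rz":0.08,"claw":0.4},
  {"tx":-34,"ty":-98,"tz":0,"rx":0,"ry":0,"rz":0.14,"claw":0.4},
  {"tx":-48,"ty":-138,"tz":0,"rx":0,"ry":0,"rz":0.2,"claw":0.4},
  {"tx":-62,"ty":-180,"tz":0,"rx":0,"ry":0,"rz":0.25,"claw":0.4},
  {"tx":-75,"ty":-218,"tz":0,"rx":0,"ry":0,"rz":0.29,"claw":0.4},
  {"tx":-82,"ty":-240,"tz":0,"rx":0,"ry":0,"rz":0.304,"claw":0.4},
  {"tx":-84.5,"ty":-247,"tz":0,"rx":0,"ry":0,"rz":0.304,"claw":0.4},
])

```text
time: 22.25
position: [0.5404, 0.0175, 0.0647]
orientation: [-0.001, 0.127, 0.992, -0.001]
ft_force: [0.8, 0.3, 0.2]
width: 0.0436
finger_force: 40.0
```

Request:
apply_moves([
  {"tx":0,"ty":0,"tz":0,"rx":0,"ry":0,"rz":0,"claw":0.4},
  {"tx":0,"ty":0,"tz":0,"rx":0,"ry":0,"rz":0,"claw":0.4},
  {"tx":0,"ty":0,"tz":5,"rx":0,"ry":0,"rz":0,"claw":0.4},
  {"tx":0,"ty":0,"tz":15,"rx":0,"ry":0,"rz":0,"claw":0.4},
  {"tx":0,"ty":0,"tz":20,"rx":0,"ry":0,"rz":0,"claw":0.4},
  {"tx":0,"ty":0,"tz":20,"rx":0,"ry":0,"rz":0,"claw":0.4},
  {"tx":0,"ty":0,"tz":20,"rx":0,"ry":0,"rz":0,"claw":0.4},
  {"tx":0,"ty":0,"tz":20,"rx":0,"ry":0,"rz":0,"claw":0.4},
])

```text
time: 23.05
position: [0.5411, 0.0211, 0.0461]
orientation: [0.0, 0.125, 0.992, 0.0]
ft_force: [0.3, 0.2, -1.4]
width: 0.0439
finger_force: 40.0
```

```bash
python3 - <<'E'
from h import *
s=get_state();print(s['position'],s['width'],s['finger_force'])
go(slot(-.03,-.017),90+CY)
E
```

```text
[0.54105025 0.0211256  0.04609084] 0.04391420869497564 39.99996836297214
t [-0.3  0.1 63.1] r [0.    0.    0.001] alt 3.14 0.0 q7 1.226 F [ 0.3  0.2 -1.4]
```

Request:
apply_moves([
  {"tx":0,"ty":0,"tz":15,"rx":0,"ry":0,"rz":0,"claw":0.4},
  {"tx":0,"ty":0,"tz":32,"rx":0,"ry":0,"rz":0,"claw":0.4},
  {"tx":0,"ty":0,"tz":45,"rx":0,"ry":0,"rz":0,"claw":0.4},
  {"tx":0,"ty":0,"tz":54,"rx":0,"ry":0,"rz":0,"claw":0.4},
  {"tx":0,"ty":0,"tz":60,"rx":0,"ry":0,"rz":0,"claw":0.4},
  {"tx":0,"ty":0,"tz":63.5,"rx":0,"ry":0,"rz":0,"claw":0.4},
  {"tx":0,"ty":0,"tz":63.5,"rx":0,"ry":0,"rz":0,"claw":0.4},
  {"tx":0,"ty":0,"tz":63.5,"rx":0,"ry":0,"rz":0,"claw":0.4},
])

```text
time: 23.85
position: [0.5412, 0.0211, -0.0172]
orientation: [0.0, 0.125, 0.992, 0.0]
ft_force: [0.1, 0.1, -1.3]
width: 0.0436
finger_force: 40.0
```

Request:
apply_moves([
  {"tx":0,"ty":0,"tz":1,"rx":0,"ry":0,"rz":0,"claw":0.4},
  {"tx":0,"ty":0,"tz":1,"rx":0,"ry":0,"rz":0,"claw":-0.15},
  {"tx":0,"ty":0,"tz":1,"rx":0,"ry":0,"rz":0,"claw":-0.15},
  {"tx":0,"ty":0,"tz":1,"rx":0,"ry":0,"rz":0,"claw":-0.15},
  {"tx":0,"ty":0,"tz":-10,"rx":0,"ry":0,"rz":0,"claw":-0.15},
  {"tx":0,"ty":0,"tz":-40,"rx":0,"ry":0,"rz":0,"claw":-0.15},
  {"tx":0,"ty":0,"tz":-85,"rx":0,"ry":0,"rz":0,"claw":-0.3},
  {"tx":0,"ty":0,"tz":-130,"rx":0,"ry":0,"rz":0,"claw":-0.3},
])

```text
time: 24.65
position: [0.5403, 0.021, 0.1143]
orientation: [-0.0, 0.125, 0.992, -0.0]
ft_force: [1.2, -0.3, -0.7]
width: 0.0573
finger_force: 0.0
```

```bash
python3 - <<'E'
from h import *
print(get_state()['position'])
go([.442,-.3327,.1],74.5)
E
```

```text
[0.54028246 0.02103158 0.1143326 ]
t [   7.4 -367.1   14.4] r [-0.    -0.001  0.02 ] alt 3.12 0.02 q7 1.223 F [ 1.2 -0.3 -0.7]
```

Request:
apply_moves([
  {"tx":0,"ty":-20,"tz":0,"rx":0,"ry":0,"rz":0,"claw":-0.3},
  {"tx":1,"ty":-60,"tz":0,"rx":0,"ry":0,"rz":0.01,"claw":-0.3},
  {"tx":2,"ty":-105,"tz":0,"rx":0,"ry":0,"rz":0.01,"claw":-0.3},
  {"tx":3,"ty":-152,"tz":0,"rx":0,"ry":0,"rz":0.01,"claw":-0.3},
  {"tx":4,"ty":-199,"tz":0,"rx":0,"ry":0,"rz":0.02,"claw":-0.3},
  {"tx":5,"ty":-246,"tz":0,"rx":0,"ry":0,"rz":0.02,"claw":-0.3},
  {"tx":6,"ty":-293,"tz":0,"rx":0,"ry":0,"rz":0.02,"claw":-0.3},
  {"tx":7,"ty":-335,"tz":0,"rx":0,"ry":0,"rz":0.02,"claw":-0.3},
])

```text
time: 25.45
position: [0.45, -0.3041, 0.1134]
orientation: [0.0, 0.135, 0.991, -0.0]
ft_force: [0.8, -0.4, -0.6]
width: 0.0573
finger_force: 0.0
```

Request:
apply_moves([
  {"tx":0,"ty":-18,"tz":0,"rx":0,"ry":0,"rz":0,"claw":-0.3},
  {"tx":0,"ty":-28,"tz":0,"rx":0,"ry":0,"rz":0,"claw":-0.3},
  {"tx":0,"ty":-31,"tz":0,"rx":0,"ry":0,"rz":0,"claw":-0.3},
  {"tx":0,"ty":-32,"tz":0,"rx":0,"ry":0,"rz":0,"claw":-0.3},
  {"tx":0,"ty":-32,"tz":0,"rx":0,"ry":0,"rz":0,"claw":-0.3},
  {"tx":0,"ty":-32,"tz":0,"rx":0,"ry":0,"rz":0,"claw":-0.3},
  {"tx":0,"ty":-32,"tz":0,"rx":0,"ry":0,"rz":0,"claw":-0.3},
  {"tx":0,"ty":-32,"tz":0,"rx":0,"ry":0,"rz":0,"claw":-0.3},
])

```text
time: 26.25
position: [0.4426, -0.332, 0.1124]
orientation: [-0.0, 0.135, 0.991, 0.0]
ft_force: [-0.7, -0.4, -0.2]
width: 0.0572
finger_force: 0.0
```

```bash
python3 - <<'E'
from h import *
a=snap('side','e1');b=snap('top','e1t')
s=get_state();print(s['position'],s['width'])
go([.442,-.3327,.02],74.5)
blocks(a)
c=cv2.resize(a[190:330,220:400],None,fx=4,fy=4,interpolation=3);d=cv2.resize(b[205:305,230:380],None,fx=3.2,fy=3.2,interpolation=3)
o=np.zeros((600,720+480,3),np.uint8);o[:560,:720]=c;o[:320,720:]=d
cv2.imwrite('pics/e1a.png',cv2.convertScaleAbs(cv2.resize(o[:,:,::-1],(800,400)),alpha=1.6,beta=10))
E
```

```text
[ 0.4424865  -0.33227948  0.11243008] 0.05737490393315062
t [ 0.4 -0.5 92.4] r [ 0. -0.  0.] alt 3.14 0.0 q7 1.925 F [ 0.2  1.  -0.1]
```

View pics/e1a.png

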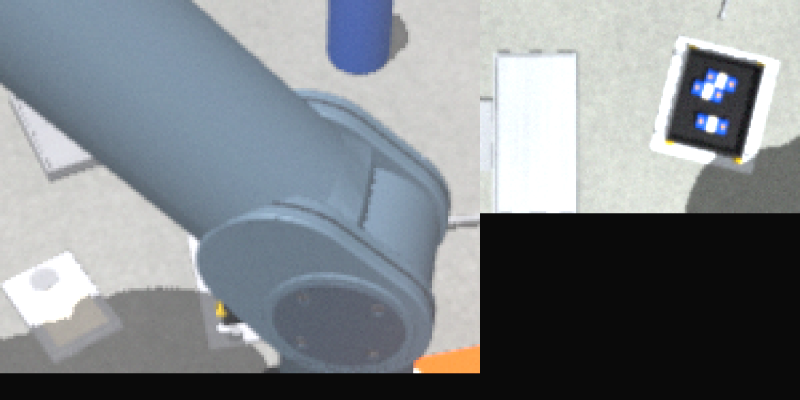

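```bash
python3 - <<'E'
from h import *
b=cv2.imread('pics/e1t.png')
cv2.imwrite('pics/e1b.png',cv2.convertScaleAbs(cv2.resize(b[215:295,300:380],None,fx=7,fy=7,interpolation=3),alpha=1.3))
E
```

```text
(no output)
```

View pics/e1b.png

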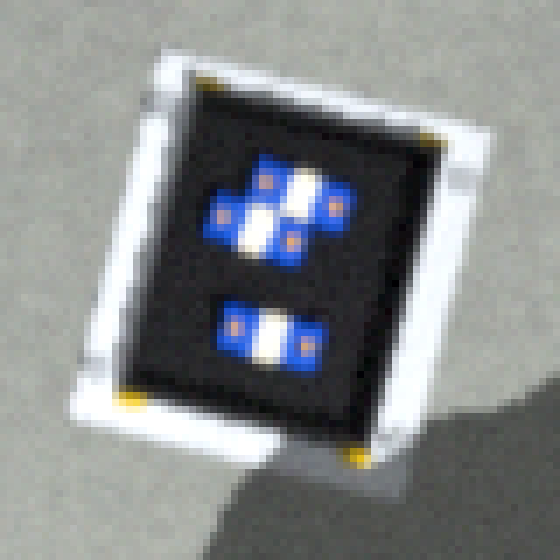

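All three blocks lie flat in the case, below its rim (two touch, at (302,192) and (256,230) in the crop, evidently the knock). Now the green cover.

Request:
apply_moves([
  {"tx":0,"ty":0,"tz":20,"rx":0,"ry":0,"rz":0,"claw":-0.1},
  {"tx":0,"ty":0,"tz":45,"rx":0,"ry":0,"rz":0,"claw":-0.1},
  {"tx":0,"ty":0,"tz":70,"rx":0,"ry":0,"rz":0,"claw":-0.1},
  {"tx":0,"ty":0,"tz":90,"rx":0,"ry":0,"rz":0,"claw":-0.1},
  {"tx":0,"ty":0,"tz":100,"rx":0,"ry":0,"rz":0,"claw":-0.1},
  {"tx":0,"ty":0,"tz":105,"rx":0,"ry":0,"rz":0,"claw":-0.1},
  {"tx":0,"ty":0,"tz":108,"rx":0,"ry":0,"rz":0,"claw":-0.1},
  {"tx":0,"ty":0,"tz":108,"rx":0,"ry":0,"rz":0,"claw":-0.1},
])

```text
time: 27.15
position: [0.4427, -0.3328, 0.0048]
orientation: [0.0, 0.135, 0.991, -0.0]
ft_force: [0.6, -0.2, 0.2]
width: 0.0484
finger_force: 0.0
```

Request:
apply_moves([
  {"tx":0,"ty":0,"tz":0,"rx":0,"ry":0,"rz":0,"claw":1},
  {"tx":0,"ty":0,"tz":0,"rx":0,"ry":0,"rz":0,"claw":1},
  {"tx":0,"ty":0,"tz":0,"rx":0,"ry":0,"rz":0,"claw":1},
  {"tx":0,"ty":0,"tz":0,"rx":0,"ry":0,"rz":0,"claw":1},
  {"tx":0,"ty":0,"tz":0,"rx":0,"ry":0,"rz":0,"claw":1},
  {"tx":0,"ty":0,"tz":0,"rx":0,"ry":0,"rz":0,"claw":1},
  {"tx":0,"ty":0,"tz":0,"rx":0,"ry":0,"rz":0,"claw":1},
  {"tx":0,"ty":0,"tz":0,"rx":0,"ry":0,"rz":0,"claw":1},
], grip_force=60)

```text
time: 27.95
position: [0.4425, -0.3325, 0.0046]
orientation: [0.0, 0.135, 0.991, 0.0]
ft_force: [-0.4, 0.4, 3.3]
width: 0.0137
finger_force: 60.0
```

```bash
python3 - <<'E'
from h import *
s=get_state();print(s['position'],s['width'],s['finger_force'])
T=lambda p:(p[0]/7+300-.43,p[1]/7+215-.43)
Lc=np.array([(71.5,50),(71.5,-50),(-71.5,-50),(-71.5,50)])/1e3
print('catch',fitrect([ray('top',T(p),.028) for p in [(208,83),(432,141),(358,457),(132,398)]],Lc))
L=np.array([(84,75),(84,-75),(-84,-75),(-84,75)])/1e3
print('plate',fitrect([ray('top',T(p),.004) for p in [(160,48),(495,132),(405,495),(72,422)]],L))
E
```

```text
[ 0.4424923  -0.33246438  0.00457703] 0.013658228059353027 59.99938443303108
catch (array([0.56972593, 0.0146593 ]), np.float64(-13.885782638319178), array([0.00086223, 0.00189326, 0.00092147, 0.00192141]))
plate (array([0.56945064, 0.01349243]), np.float64(-13.52239862770338), array([0.00072593, 0.00197935, 0.00233287, 0.00088508]))
```

```bash
cat > edge.py <<'E'
from h import *
def edges(n,im,c,yaw,hx,hy,z,gain=1):
    g=cv2.GaussianBlur(cv2.cvtColor(im,cv2.COLOR_BGR2GRAY),(0,0),.6).astype(np.float32)
    a=np.radians(yaw);ex=np.array([np.cos(a),np.sin(a)]);ey=np.array([-ex[1],ex[0]]);out={}
    for nm,nv,tv,h,l in(('+x',ex,ey,hx,hy),('-x',-ex,ey,hx,hy),('+y',ey,ex,hy,hx),('-y',-ey,ex,hy,hx)):
        pts=[]
        for s in np.linspace(-.8*l,.8*l,60):
            o=np.arange(-.008,.008,.0004);P=np.array([np.r_[c+nv*(h+k)+tv*s,z] for k in o]);u=proj(n,P).astype(np.float32)
            v=cv2.remap(g,u[:,0],u[:,1],cv2.INTER_CUBIC).ravel();d=np.gradient(v)*gain
            i=np.argmin(d)
            if d[i]<-1.5 and 2<i<len(o)-3: pts.append((s,o[i]))
        pts=np.array(pts,np.float32)
        if len(pts)>20:
            vx,vy,x0,y0=cv2.fitLine(pts,cv2.DIST_HUBER,0,.01,.01).ravel();sl=vy/vx
            out[nm]=((y0-sl*x0)*1e3,np.degrees(np.arctan(sl))*(1 if nm in('+y','-x') else -1),len(pts))
    for k,v in out.items():print(n,k,'off mm %.2f yaw %+.2f n %d'%v)
E
python3 - <<'E'
from edge import *
for n,f in(('top','t0'),('side','s0'),('top','e1t')):
    print(f);edges(n,cv2.imread(f'pics/{f}.png'),np.array([.5705,.0137]),-14.4,.084,.075,.004)
E
```

```text
t0
top +x off mm -0.93 yaw +0.26 n 60
top -x off mm 1.21 yaw +0.06 n 60
top +y off mm 0.31 yaw +0.30 n 60
top -y off mm -0.63 yaw -0.29 n 60
s0
side +x off mm 1.41 yaw +0.29 n 60
side -x off mm -2.12 yaw +0.17 n 60
side -y off mm -0.52 yaw -0.09 n 51
e1t
top +x off mm -1.05 yaw +0.25 n 60
top -x off mm 1.13 yaw +0.41 n 55
top +y off mm 0.33 yaw -0.11 n 60
top -y off mm -0.63 yaw -0.32 n 58
```

Request:
apply_moves([
  {"tx":0,"ty":0,"tz":-5,"rx":0,"ry":0,"rz":0,"claw":1},
  {"tx":0,"ty":0,"tz":-20,"rx":0,"ry":0,"rz":0,"claw":1},
  {"tx":0,"ty":0,"tz":-40,"rx":0,"ry":0,"rz":0,"claw":1},
  {"tx":0,"ty":0,"tz":-65,"rx":0,"ry":0,"rz":0,"claw":1},
  {"tx":0,"ty":0,"tz":-90,"rx":0,"ry":0,"rz":0,"claw":1},
  {"tx":0,"ty":0,"tz":-105,"rx":0,"ry":0,"rz":0,"claw":1},
  {"tx":0,"ty":0,"tz":-110,"rx":0,"ry":0,"rz":0,"claw":1},
  {"tx":0,"ty":0,"tz":-110,"rx":0,"ry":0,"rz":0,"claw":1},
])

```text
time: 28.75
position: [0.4427, -0.3328, 0.1154]
orientation: [0.001, 0.135, 0.991, -0.0]
ft_force: [-1.0, 1.2, -1.7]
width: 0.0131
finger_force: 60.0
```

```bash
python3 - <<'E'
from h import *
s=get_state();print(s['position'],s['width'],s['finger_force'])
go([.5715,.0143,.112],75.7)
E
```

```text
[ 0.44268757 -0.33279981  0.11539911] 0.01312056430662152 59.99948099255562
t [-31.2 368.9   3.3] r [-0.     0.002 -0.021] alt 3.12 0.02 q7 1.925 F [-1.   1.2 -1.7]
```

Move gently toward the case.

Request:
apply_moves([
  {"tx":-1,"ty":10,"tz":0,"rx":0,"ry":0,"rz":0,"claw":1},
  {"tx":-2,"ty":27,"tz":0,"rx":0,"ry":0,"rz":0,"claw":1},
  {"tx":-4,"ty":50,"tz":0,"rx":0,"ry":0,"rz":0,"claw":1},
  {"tx":-6,"ty":75,"tz":0,"rx":0,"ry":0,"rz":0,"claw":1},
  {"tx":-9,"ty":102,"tz":0,"rx":0,"ry":0,"rz":0,"claw":1},
  {"tx":-11,"ty":129,"tz":0,"rx":0,"ry":0,"rz":0,"claw":1},
  {"tx":-13,"ty":156,"tz":0,"rx":0,"ry":0,"rz":-0.01,"claw":1},
  {"tx":-15,"ty":183,"tz":0,"rx":0,"ry":0,"rz":-0.01,"claw":1},
])

```text
time: 29.55
position: [0.5053, -0.1579, 0.1133]
orientation: [-0.001, 0.13, 0.992, 0.0]
ft_force: [0.2, 0.8, -2.2]
width: 0.0134
finger_force: 60.0
```

Request:
apply_moves([
  {"tx":-2,"ty":27,"tz":0,"rx":0,"ry":0,"rz":0,"claw":1},
  {"tx":-4,"ty":54,"tz":0,"rx":0,"ry":0,"rz":0,"claw":1},
  {"tx":-7,"ty":81,"tz":0,"rx":0,"ry":0,"rz":0,"claw":1},
  {"tx":-9,"ty":108,"tz":0,"rx":0,"ry":0,"rz":0,"claw":1},
  {"tx":-11,"ty":133,"tz":0,"rx":0,"ry":0,"rz":0,"claw":1},
  {"tx":-13,"ty":154,"tz":0,"rx":0,"ry":0,"rz":-0.01,"claw":1},
  {"tx":-14,"ty":169,"tz":0,"rx":0,"ry":0,"rz":-0.01,"claw":1},
  {"tx":-15,"ty":178,"tz":0,"rx":0,"ry":0,"rz":-0.01,"claw":1},
])

```text
time: 30.35
position: [0.5657, 0.0098, 0.1136]
orientation: [-0.001, 0.124, 0.992, 0.0]
ft_force: [-1.0, -0.5, -1.9]
width: 0.0136
finger_force: 60.0
```

```bash
python3 - <<'E'
from h import *
s=get_state();print(s['position'],s['width'],s['finger_force'])
go([.5715,.0143,.055],75.7)
E
```

```text
[0.56572085 0.00982325 0.11361403] 0.013590582915777857 59.99910391867161
t [-4.6  5.8 58.6] r [ 0.    -0.002  0.   ] alt 3.14 0.0 q7 1.255 F [-1.  -0.5 -1.9]
```

Request:
apply_moves([
  {"tx":-2,"ty":5,"tz":5,"rx":0,"ry":0,"rz":0,"claw":1},
  {"tx":-3,"ty":7,"tz":15,"rx":0,"ry":0,"rz":0,"claw":1},
  {"tx":-3,"ty":7,"tz":28,"rx":0,"ry":0,"rz":0,"claw":1},
  {"tx":-3,"ty":7,"tz":38,"rx":0,"ry":0,"rz":0,"claw":1},
  {"tx":-3,"ty":7,"tz":40,"rx":0,"ry":0,"rz":0,"claw":1},
  {"tx":-3,"ty":7,"tz":40,"rx":0,"ry":0,"rz":0,"claw":1},
  {"tx":-3,"ty":7,"tz":40,"rx":0,"ry":0,"rz":0,"claw":1},
  {"tx":-3,"ty":7,"tz":40,"rx":0,"ry":0,"rz":0,"claw":1},
])

```text
time: 31.15
position: [0.5713, 0.0139, 0.0749]
orientation: [0.001, 0.125, 0.992, 0.0]
ft_force: [0.4, 0.1, -1.2]
width: 0.014
finger_force: 60.0
```

```bash
python3 - <<'E'
from h import *
s=get_state();print(s['position'],s['width'],s['finger_force'])
go([.5715,.0143,.045],75.7)
a=snap('side','f1');b=snap('top','f1t')
hz=s['position'][2]-.0046+.03
for n,im in(('side',a),('top',b)):
    hs=cv2.cvtColor(im,cv2.COLOR_RGB2HSV);w=cv2.inRange(hs,(0,0,120),(180,80,255));g=cv2.dilate(cv2.inRange(hs,(45,90,30),(85,255,255)),np.ones((3,3)))
    k,l,st,c=cv2.connectedComponentsWithStats(w)
    for i in range(1,k):
        if 10<st[i,4]<150 and st[i,2]<16 and st[i,3]<16:
            ring=cv2.dilate((l==i).astype(np.uint8),np.ones((5,5)))-(l==i)
            if g[ring>0].mean()>150 and c[i][1]<380 and c[i][0]>250: print(n,c[i].round(1),st[i,4],ray(n,c[i],hz).round(4))
p=s['position'];a=np.radians(-14.3);R=np.array([[np.cos(a),-np.sin(a)],[np.sin(a),np.cos(a)]])
for q in((63,46),(-63,46),(-63,-46),(63,-46)):print('exp',(p[:2]+R@(np.array(q)/1e3)).round(4))
E
```

```text
[0.57125525 0.01385577 0.07492326] 0.013994028789832299 59.99935509636998
t [-0.1  0.5 29.9] r [ 0.     0.001 -0.001] alt 3.14 0.0 q7 1.249 F [ 0.4  0.1 -1.2]
side [359.2 274.5] 36 [ 0.623  -0.0485  0.1003]
side [303.8 283.1] 50 [ 0.4995 -0.0173  0.1003]
exp [0.6437 0.0429]
exp [0.5216 0.074 ]
exp [ 0.4988 -0.0152]
exp [ 0.6209 -0.0463]
```

Request:
apply_moves([
  {"tx":0,"ty":0.5,"tz":6,"rx":0,"ry":0,"rz":0,"claw":1},
  {"tx":0,"ty":0.5,"tz":12,"rx":0,"ry":0,"rz":0,"claw":1},
  {"tx":0,"ty":0.5,"tz":18,"rx":0,"ry":0,"rz":0,"claw":1},
  {"tx":0,"ty":0.5,"tz":24,"rx":0,"ry":0,"rz":0,"claw":1},
  {"tx":0,"ty":0.5,"tz":29,"rx":0,"ry":0,"rz":0,"claw":1},
  {"tx":0,"ty":0.5,"tz":33,"rx":0,"ry":0,"rz":0,"claw":1},
  {"tx":0,"ty":0.5,"tz":36,"rx":0,"ry":0,"rz":0,"claw":1},
  {"tx":0,"ty":0.5,"tz":36,"rx":0,"ry":0,"rz":0,"claw":1},
])

```text
time: 32.05
position: [0.5707, 0.0144, 0.038]
orientation: [-0.0, 0.125, 0.992, -0.0]
ft_force: [0.2, -0.6, -2.1]
width: 0.0134
finger_force: 60.0
```

Request:
apply_moves([
  {"tx":0,"ty":0,"tz":1,"rx":0,"ry":0,"rz":0,"claw":1},
  {"tx":0,"ty":0,"tz":2,"rx":0,"ry":0,"rz":0,"claw":1},
  {"tx":0,"ty":0,"tz":3,"rx":0,"ry":0,"rz":0,"claw":1},
  {"tx":0,"ty":0,"tz":4,"rx":0,"ry":0,"rz":0,"claw":1},
  {"tx":0,"ty":0,"tz":4,"rx":0,"ry":0,"rz":0,"claw":1},
  {"tx":0,"ty":0,"tz":4,"rx":0,"ry":0,"rz":0,"claw":1},
  {"tx":0,"ty":0,"tz":4,"rx":0,"ry":0,"rz":0,"claw":1},
  {"tx":0,"ty":0,"tz":4,"rx":0,"ry":0,"rz":0,"claw":1},
])

```text
time: 32.85
position: [0.571, 0.0145, 0.0345]
orientation: [0.0, 0.125, 0.992, 0.0]
ft_force: [1.5, -0.4, -2.7]
width: 0.0134
finger_force: 60.0
```

Request:
apply_moves([
  {"tx":0,"ty":0,"tz":0.5,"rx":0,"ry":0,"rz":0,"claw":1},
  {"tx":0,"ty":0,"tz":1,"rx":0,"ry":0,"rz":0,"claw":1},
  {"tx":0,"ty":0,"tz":1.5,"rx":0,"ry":0,"rz":0,"claw":1},
  {"tx":0,"ty":0,"tz":2,"rx":0,"ry":0,"rz":0,"claw":1},
  {"tx":0,"ty":0,"tz":2.5,"rx":0,"ry":0,"rz":0,"claw":1},
  {"tx":0,"ty":0,"tz":3,"rx":0,"ry":0,"rz":0,"claw":1},
  {"tx":0,"ty":0,"tz":3,"rx":0,"ry":0,"rz":0,"claw":1},
  {"tx":0,"ty":0,"tz":3,"rx":0,"ry":0,"rz":0,"claw":1},
])

```text
time: 33.65
position: [0.5709, 0.0144, 0.0314]
orientation: [-0.0, 0.125, 0.992, -0.0]
ft_force: [-0.2, -0.7, -1.7]
width: 0.0135
finger_force: 60.0
```

Request:
apply_moves([
  {"tx":0,"ty":0,"tz":0.5,"rx":0,"ry":0,"rz":0,"claw":1},
  {"tx":0,"ty":0,"tz":1,"rx":0,"ry":0,"rz":0,"claw":1},
  {"tx":0,"ty":0,"tz":1.5,"rx":0,"ry":0,"rz":0,"claw":1},
  {"tx":0,"ty":0,"tz":1.5,"rx":0,"ry":0,"rz":0,"claw":1},
  {"tx":0,"ty":0,"tz":1.5,"rx":0,"ry":0,"rz":0,"claw":1},
  {"tx":0,"ty":0,"tz":1.5,"rx":0,"ry":0,"rz":0,"claw":1},
  {"tx":0,"ty":0,"tz":1.5,"rx":0,"ry":0,"rz":0,"claw":1},
  {"tx":0,"ty":0,"tz":1.5,"rx":0,"ry":0,"rz":0,"claw":1},
])

```text
time: 34.45
position: [0.5709, 0.0144, 0.0299]
orientation: [-0.0, 0.125, 0.992, -0.0]
ft_force: [0.9, -0.2, -1.4]
width: 0.0136
finger_force: 60.0
```

Request:
apply_moves([
  {"tx":0,"ty":0,"tz":0.5,"rx":0,"ry":0,"rz":0,"claw":1},
  {"tx":0,"ty":0,"tz":1,"rx":0,"ry":0,"rz":0,"claw":1},
  {"tx":0,"ty":0,"tz":1.5,"rx":0,"ry":0,"rz":0,"claw":1},
  {"tx":0,"ty":0,"tz":2,"rx":0,"ry":0,"rz":0,"claw":1},
  {"tx":0,"ty":0,"tz":2,"rx":0,"ry":0,"rz":0,"claw":1},
  {"tx":0,"ty":0,"tz":2,"rx":0,"ry":0,"rz":0,"claw":1},
  {"tx":0,"ty":0,"tz":2,"rx":0,"ry":0,"rz":0,"claw":1},
  {"tx":0,"ty":0,"tz":2,"rx":0,"ry":0,"rz":0,"claw":1},
])

```text
time: 35.25
position: [0.5712, 0.0144, 0.028]
orientation: [0.0, 0.125, 0.992, 0.0]
ft_force: [2.2, -0.6, -0.8]
width: 0.0137
finger_force: 60.0
```

Request:
apply_moves([
  {"tx":0,"ty":0,"tz":0.5,"rx":0,"ry":0,"rz":0,"claw":1},
  {"tx":0,"ty":0,"tz":1,"rx":0,"ry":0,"rz":0,"claw":1},
  {"tx":0,"ty":0,"tz":1.5,"rx":0,"ry":0,"rz":0,"claw":1},
  {"tx":0,"ty":0,"tz":1.5,"rx":0,"ry":0,"rz":0,"claw":1},
  {"tx":0,"ty":0,"tz":1.5,"rx":0,"ry":0,"rz":0,"claw":1},
  {"tx":0,"ty":0,"tz":1.5,"rx":0,"ry":0,"rz":0,"claw":1},
  {"tx":0,"ty":0,"tz":1.5,"rx":0,"ry":0,"rz":0,"claw":1},
  {"tx":0,"ty":0,"tz":1.5,"rx":0,"ry":0,"rz":0,"claw":1},
])

```text
time: 36.05
position: [0.5716, 0.0144, 0.0272]
orientation: [0.001, 0.125, 0.992, 0.0]
ft_force: [0.4, -1.2, 6.3]
width: 0.0135
finger_force: 60.0
```

```bash
python3 - <<'E'
from h import *
s=get_state();print(s['position'],s['ft_force'].round(2))
a=snap('side','g1');b=snap('top','g1t')
c=cv2.resize(a[235:335,270:390],None,fx=5,fy=5,interpolation=3)[:,:,::-1]
cv2.imwrite('pics/g1a.png',cv2.convertScaleAbs(c,alpha=1.6,beta=10))
E
```

```text
[0.57164837 0.01439482 0.02719477] [ 0.45 -1.22  6.35]
```

View pics/g1a.png

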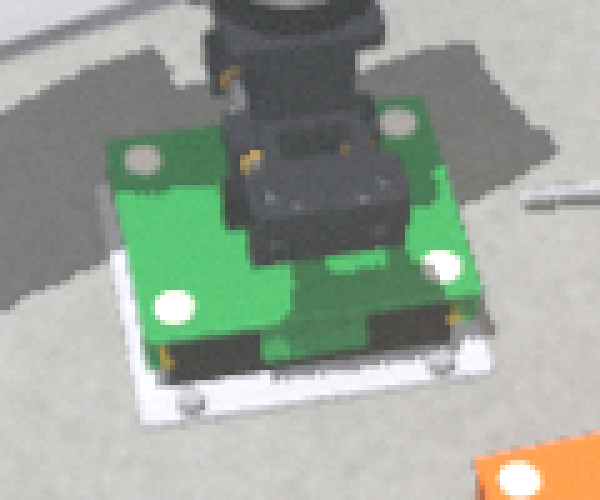

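The cover sits level on the case with all corners in place (spots at (173,307),(442,267),(143,159),(398,122) in the crop). Release, rise, shut fingers.

Request:
apply_moves([
  {"tx":0,"ty":0,"tz":-0.7,"rx":0,"ry":0,"rz":0,"claw":1},
  {"tx":0,"ty":0,"tz":-0.7,"rx":0,"ry":0,"rz":0,"claw":0},
  {"tx":0,"ty":0,"tz":-0.7,"rx":0,"ry":0,"rz":0,"claw":0},
  {"tx":0,"ty":0,"tz":-0.7,"rx":0,"ry":0,"rz":0,"claw":0},
  {"tx":0,"ty":0,"tz":-10,"rx":0,"ry":0,"rz":0,"claw":0},
  {"tx":0,"ty":0,"tz":-35,"rx":0,"ry":0,"rz":0,"claw":0},
  {"tx":0,"ty":0,"tz":-60,"rx":0,"ry":0,"rz":0,"claw":0},
  {"tx":0,"ty":0,"tz":-60,"rx":0,"ry":0,"rz":0,"claw":1},
])

```text
time: 36.95
position: [0.5735, 0.0146, 0.09]
orientation: [0.003, 0.125, 0.992, 0.001]
ft_force: [0.5, 0.0, -0.1]
width: 0.0378
finger_force: 0.0
```

```bash
cat >> h.py <<'E'
CC=np.array([.5714,.0144]);CW=-14.3
def spot(i,z):
    a=np.radians(CW);x,y=[(.063,.046),(-.063,.046),(-.063,-.046),(.063,-.046)][i]
    return [CC[0]+x*np.cos(a)-y*np.sin(a),CC[1]+x*np.sin(a)+y*np.cos(a),z]
E
python3 - <<'E'
from h import *
print(get_state()['position'],get_state()['ft_force'])
for i in range(4):go(spot(i,.045),75.7)
E
```

```text
[0.57347854 0.01455278 0.08998888] [ 0.54285038  0.02456475 -0.10765586]
t [-60.7  45.3  45.4] r [ 0.002  0.006 -0.001] alt 3.14 0.01 q7 1.248 F [ 0.5  0.  -0.1]
t [65.3 45.2 44.7] r [ 0.002  0.006 -0.001] alt 3.14 0.01 q7 1.248 F [ 0.5  0.  -0.1]
t [ 65.2 -46.8  44.5] r [ 0.002  0.006 -0.001] alt 3.14 0.01 q7 1.248 F [ 0.5  0.  -0.1]
t [-60.8 -46.7  45.2] r [ 0.002  0.006 -0.001] alt 3.14 0.01 q7 1.248 F [ 0.5  0.  -0.1]
```

Request:
apply_moves([
  {"tx":-20,"ty":15,"tz":0,"rx":0,"ry":0,"rz":0,"claw":1},
  {"tx":-45,"ty":33,"tz":0,"rx":0,"ry":0,"rz":0,"claw":1},
  {"tx":-60,"ty":44,"tz":10,"rx":0,"ry":0,"rz":0,"claw":1},
  {"tx":-63,"ty":46,"tz":30,"rx":0,"ry":0,"rz":0,"claw":1},
  {"tx":-63,"ty":46,"tz":48,"rx":0,"ry":0,"rz":0,"claw":1},
  {"tx":-63,"ty":46,"tz":55,"rx":0,"ry":0,"rz":0,"claw":1},
  {"tx":-63,"ty":46,"tz":57,"rx":0,"ry":0,"rz":0,"claw":1},
  {"tx":-63,"ty":46,"tz":57,"rx":0,"ry":0,"rz":0,"claw":1},
])

```text
time: 37.75
position: [0.6433, 0.0433, 0.0296]
orientation: [0.0, 0.125, 0.992, -0.0]
ft_force: [0.0, 0.3, 0.3]
width: 0.0004
finger_force: 0.0
```

Request:
apply_moves([
  {"tx":0,"ty":0,"tz":1,"rx":0,"ry":0,"rz":0,"claw":1},
  {"tx":0,"ty":0,"tz":2,"rx":0,"ry":0,"rz":0,"claw":1},
  {"tx":0,"ty":0,"tz":3,"rx":0,"ry":0,"rz":0,"claw":1},
  {"tx":0,"ty":0,"tz":4,"rx":0,"ry":0,"rz":0,"claw":1},
  {"tx":0,"ty":0,"tz":5,"rx":0,"ry":0,"rz":0,"claw":1},
  {"tx":0,"ty":0,"tz":6,"rx":0,"ry":0,"rz":0,"claw":1},
  {"tx":0,"ty":0,"tz":6,"rx":0,"ry":0,"rz":0,"claw":1},
  {"tx":0,"ty":0,"tz":6,"rx":0,"ry":0,"rz":0,"claw":1},
])

```text
time: 38.55
position: [0.6436, 0.0434, 0.0235]
orientation: [0.0, 0.125, 0.992, 0.0]
ft_force: [0.7, 0.2, 0.6]
width: 0.0003
finger_force: 0.3
```

```bash
python3 - <<'E'
from h import *
s=get_state();print(s['position'],s['ft_force'].round(2),s['width'])
go(spot(0,.02),75.7)
E
```

```text
[0.64357536 0.0433954  0.02351252] [0.7  0.2  0.55] 0.0002937465229403863
t [-0.2  0.1  3.5] r [ 0.     0.    -0.001] alt 3.14 0.0 q7 1.218 F [0.7 0.2 0.6]
```

Request:
apply_moves([
  {"tx":0,"ty":0,"tz":0.5,"rx":0,"ry":0,"rz":0,"claw":1},
  {"tx":0,"ty":0,"tz":1,"rx":0,"ry":0,"rz":0,"claw":1},
  {"tx":0,"ty":0,"tz":1.5,"rx":0,"ry":0,"rz":0,"claw":1},
  {"tx":0,"ty":0,"tz":2,"rx":0,"ry":0,"rz":0,"claw":1},
  {"tx":0,"ty":0,"tz":2.5,"rx":0,"ry":0,"rz":0,"claw":1},
  {"tx":0,"ty":0,"tz":3,"rx":0,"ry":0,"rz":0,"claw":1},
  {"tx":0,"ty":0,"tz":3,"rx":0,"ry":0,"rz":0,"claw":1},
  {"tx":0,"ty":0,"tz":3,"rx":0,"ry":0,"rz":0,"claw":1},
])

```text
time: 39.35
position: [0.6449, 0.0435, 0.0212]
orientation: [0.001, 0.125, 0.992, 0.0]
ft_force: [2.6, -0.3, 5.1]
width: 0.0004
finger_force: 2.7
```

Request:
apply_moves([
  {"tx":0,"ty":0,"tz":0.5,"rx":0,"ry":0,"rz":0,"claw":1},
  {"tx":0,"ty":0,"tz":1,"rx":0,"ry":0,"rz":0,"claw":1},
  {"tx":0,"ty":0,"tz":1.5,"rx":0,"ry":0,"rz":0,"claw":1},
  {"tx":0,"ty":0,"tz":2,"rx":0,"ry":0,"rz":0,"claw":1},
  {"tx":0,"ty":0,"tz":2,"rx":0,"ry":0,"rz":0,"claw":1},
  {"tx":0,"ty":0,"tz":2,"rx":0,"ry":0,"rz":0,"claw":1},
  {"tx":0,"ty":0,"tz":2,"rx":0,"ry":0,"rz":0,"claw":1},
  {"tx":0,"ty":0,"tz":2,"rx":0,"ry":0,"rz":0,"claw":1},
])

```text
time: 40.15
position: [0.6428, 0.0433, 0.0181]
orientation: [-0.001, 0.125, 0.992, -0.0]
ft_force: [-0.3, -0.4, 0.6]
width: 0.0007
finger_force: 0.5
```

Request:
apply_moves([
  {"tx":0,"ty":0,"tz":0.5,"rx":0,"ry":0,"rz":0,"claw":1},
  {"tx":0,"ty":0,"tz":1,"rx":0,"ry":0,"rz":0,"claw":1},
  {"tx":0,"ty":0,"tz":1.5,"rx":0,"ry":0,"rz":0,"claw":1},
  {"tx":0,"ty":0,"tz":2,"rx":0,"ry":0,"rz":0,"claw":1},
  {"tx":0,"ty":0,"tz":2.5,"rx":0,"ry":0,"rz":0,"claw":1},
  {"tx":0,"ty":0,"tz":2.5,"rx":0,"ry":0,"rz":0,"claw":1},
  {"tx":0,"ty":0,"tz":2.5,"rx":0,"ry":0,"rz":0,"claw":1},
  {"tx":0,"ty":0,"tz":2.5,"rx":0,"ry":0,"rz":0,"claw":1},
])

```text
time: 40.95
position: [0.6431, 0.0432, 0.0174]
orientation: [-0.0, 0.125, 0.992, -0.0]
ft_force: [-7.0, -0.1, 15.2]
width: 0.0003
finger_force: 7.6
```

Request:
apply_moves([
  {"tx":0,"ty":0,"tz":0.5,"rx":0,"ry":0,"rz":0,"claw":1},
  {"tx":0,"ty":0,"tz":1,"rx":0,"ry":0,"rz":0,"claw":1},
  {"tx":0,"ty":0,"tz":1,"rx":0,"ry":0,"rz":0,"claw":1},
  {"tx":0,"ty":0,"tz":1,"rx":0,"ry":0,"rz":0,"claw":1},
  {"tx":0,"ty":0,"tz":1,"rx":0,"ry":0,"rz":0,"claw":1},
  {"tx":0,"ty":0,"tz":1,"rx":0,"ry":0,"rz":0,"claw":1},
  {"tx":0,"ty":0,"tz":1,"rx":0,"ry":0,"rz":0,"claw":1},
  {"tx":0,"ty":0,"tz":1,"rx":0,"ry":0,"rz":0,"claw":1},
])

```text
time: 41.75
position: [0.6431, 0.0429, 0.0171]
orientation: [-0.0, 0.125, 0.992, -0.0]
ft_force: [-8.8, -1.0, 21.8]
width: 0.0007
finger_force: 10.5
```

Request:
apply_moves([
  {"tx":0,"ty":0,"tz":-8,"rx":0,"ry":0,"rz":0,"claw":1},
  {"tx":0,"ty":0,"tz":-22,"rx":0,"ry":0,"rz":0,"claw":1},
  {"tx":0,"ty":-22,"tz":-26,"rx":0,"ry":0,"rz":0,"claw":1},
  {"tx":0,"ty":-52,"tz":-26,"rx":0,"ry":0,"rz":0,"claw":1},
  {"tx":0,"ty":-80,"tz":-26,"rx":0,"ry":0,"rz":0,"claw":1},
  {"tx":0,"ty":-91,"tz":-22,"rx":0,"ry":0,"rz":0,"claw":1},
  {"tx":0,"ty":-92,"tz":-17,"rx":0,"ry":0,"rz":0,"claw":1},
  {"tx":0,"ty":-92,"tz":-15,"rx":0,"ry":0,"rz":0,"claw":1},
])

```text
time: 42.55
position: [0.6206, -0.0442, 0.0293]
orientation: [-0.0, 0.125, 0.992, 0.001]
ft_force: [0.8, 0.1, -0.3]
width: 0.0004
finger_force: 0.0
```

```bash
python3 - <<'E'
from h import *
s=get_state();print(s['position'],s['ft_force'].round(2))
go(spot(3,.024),75.7)
E
```

```text
[ 0.62059167 -0.04416104  0.0293127 ] [ 0.83  0.08 -0.25]
t [-0.9 -1.4  5.3] r [ 0.001 -0.001 -0.   ] alt 3.14 0.0 q7 1.353 F [ 0.8  0.1 -0.3]
```

Request:
apply_moves([
  {"tx":0,"ty":0,"tz":2,"rx":0,"ry":0,"rz":0,"claw":1},
  {"tx":0,"ty":0,"tz":4,"rx":0,"ry":0,"rz":0,"claw":1},
  {"tx":0,"ty":0,"tz":6,"rx":0,"ry":0,"rz":0,"claw":1},
  {"tx":0,"ty":0,"tz":7,"rx":0,"ry":0,"rz":0,"claw":1},
  {"tx":0,"ty":0,"tz":8,"rx":0,"ry":0,"rz":0,"claw":1},
  {"tx":0,"ty":0,"tz":9,"rx":0,"ry":0,"rz":0,"claw":1},
  {"tx":0,"ty":0,"tz":10,"rx":0,"ry":0,"rz":0,"claw":1},
  {"tx":0,"ty":0,"tz":10.5,"rx":0,"ry":0,"rz":0,"claw":1},
])

```text
time: 43.35
position: [0.6205, -0.0458, 0.0194]
orientation: [0.0, 0.125, 0.992, -0.0]
ft_force: [-0.4, 0.9, 0.5]
width: 0.0005
finger_force: 0.0
```

Request:
apply_moves([
  {"tx":0,"ty":0,"tz":0.5,"rx":0,"ry":0,"rz":0,"claw":1},
  {"tx":0,"ty":0,"tz":1,"rx":0,"ry":0,"rz":0,"claw":1},
  {"tx":0,"ty":0,"tz":1.5,"rx":0,"ry":0,"rz":0,"claw":1},
  {"tx":0,"ty":0,"tz":2,"rx":0,"ry":0,"rz":0,"claw":1},
  {"tx":0,"ty":0,"tz":2.5,"rx":0,"ry":0,"rz":0,"claw":1},
  {"tx":0,"ty":0,"tz":3,"rx":0,"ry":0,"rz":0,"claw":1},
  {"tx":0,"ty":0,"tz":3.5,"rx":0,"ry":0,"rz":0,"claw":1},
  {"tx":0,"ty":0,"tz":3.5,"rx":0,"ry":0,"rz":0,"claw":1},
])

```text
time: 44.15
position: [0.6206, -0.0458, 0.0173]
orientation: [-0.0, 0.125, 0.992, 0.0]
ft_force: [-5.3, 0.3, 13.9]
width: 0.0003
finger_force: 6.5
```

Request:
apply_moves([
  {"tx":0,"ty":0,"tz":-8,"rx":0,"ry":0,"rz":0,"claw":1},
  {"tx":0,"ty":0,"tz":-24,"rx":0,"ry":0,"rz":0,"claw":1},
  {"tx":25,"ty":0,"tz":-32,"rx":0,"ry":0,"rz":0,"claw":1},
  {"tx":60,"ty":0,"tz":-32,"rx":0,"ry":0,"rz":0,"claw":1},
  {"tx":95,"ty":0,"tz":-32,"rx":0,"ry":0,"rz":0,"claw":1},
  {"tx":120,"ty":0,"tz":-32,"rx":0,"ry":0,"rz":0,"claw":1},
  {"tx":126,"ty":0,"tz":-28,"rx":0,"ry":0,"rz":0,"claw":1},
  {"tx":126,"ty":0,"tz":-26,"rx":0,"ry":0,"rz":0,"claw":1},
])

```text
time: 44.95
position: [0.4988, -0.0143, 0.0424]
orientation: [0.0, 0.125, 0.992, 0.0]
ft_force: [-0.6, -0.7, -0.3]
width: 0.0006
finger_force: 0.0
```

Request:
apply_moves([
  {"tx":0,"ty":0,"tz":2,"rx":0,"ry":0,"rz":0,"claw":1},
  {"tx":0,"ty":0,"tz":5,"rx":0,"ry":0,"rz":0,"claw":1},
  {"tx":0,"ty":0,"tz":8,"rx":0,"ry":0,"rz":0,"claw":1},
  {"tx":0,"ty":0,"tz":11,"rx":0,"ry":0,"rz":0,"claw":1},
  {"tx":0,"ty":0,"tz":13,"rx":0,"ry":0,"rz":0,"claw":1},
  {"tx":0,"ty":0,"tz":15,"rx":0,"ry":0,"rz":0,"claw":1},
  {"tx":0,"ty":0,"tz":16.5,"rx":0,"ry":0,"rz":0,"claw":1},
  {"tx":0,"ty":0,"tz":18,"rx":0,"ry":0,"rz":0,"claw":1},
])

```text
time: 45.75
position: [0.4985, -0.0145, 0.0238]
orientation: [0.0, 0.125, 0.992, -0.0]
ft_force: [0.4, 0.0, -0.9]
width: 0.0006
finger_force: 0.1
```

```bash
python3 - <<'E'
from h import *
s=get_state();print(s['position'],s['ft_force'].round(2))
go(spot(2,.015),75.7)
E
```

```text
[ 0.49852041 -0.01452294  0.02383343] [ 0.41  0.04 -0.92]
t [-0.5  0.   8.8] r [-0.     0.    -0.001] alt 3.14 0.0 q7 1.291 F [ 0.4  0.  -0.9]
```

Request:
apply_moves([
  {"tx":0,"ty":0,"tz":1.5,"rx":0,"ry":0,"rz":0,"claw":1},
  {"tx":0,"ty":0,"tz":2.5,"rx":0,"ry":0,"rz":0,"claw":1},
  {"tx":0,"ty":0,"tz":3.5,"rx":0,"ry":0,"rz":0,"claw":1},
  {"tx":0,"ty":0,"tz":4.5,"rx":0,"ry":0,"rz":0,"claw":1},
  {"tx":0,"ty":0,"tz":5.5,"rx":0,"ry":0,"rz":0,"claw":1},
  {"tx":0,"ty":0,"tz":6.5,"rx":0,"ry":0,"rz":0,"claw":1},
  {"tx":0,"ty":0,"tz":7.5,"rx":0,"ry":0,"rz":0,"claw":1},
  {"tx":0,"ty":0,"tz":8,"rx":0,"ry":0,"rz":0,"claw":1},
])

```text
time: 46.55
position: [0.4988, -0.0145, 0.0166]
orientation: [0.0, 0.125, 0.992, 0.0]
ft_force: [-4.0, 0.4, 18.5]
width: 0.0006
finger_force: 9.1
```

Request:
apply_moves([
  {"tx":0,"ty":0,"tz":0.5,"rx":0,"ry":0,"rz":0,"claw":1},
  {"tx":0,"ty":0,"tz":0.5,"rx":0,"ry":0,"rz":0,"claw":1},
  {"tx":0,"ty":0,"tz":0.5,"rx":0,"ry":0,"rz":0,"claw":1},
  {"tx":0,"ty":0,"tz":0.5,"rx":0,"ry":0,"rz":0,"claw":1},
  {"tx":0,"ty":0,"tz":0.5,"rx":0,"ry":0,"rz":0,"claw":1},
  {"tx":0,"ty":0,"tz":0.5,"rx":0,"ry":0,"rz":0,"claw":1},
  {"tx":0,"ty":0,"tz":0.5,"rx":0,"ry":0,"rz":0,"claw":1},
  {"tx":0,"ty":0,"tz":0.5,"rx":0,"ry":0,"rz":0,"claw":1},
])

```text
time: 47.35
position: [0.4988, -0.0145, 0.0166]
orientation: [0.0, 0.125, 0.992, 0.0]
ft_force: [-5.3, 0.7, 18.8]
width: 0.0004
finger_force: 9.2
```

Home at 16.6 mm. Next corner 1 (ty +92).

Request:
apply_moves([
  {"tx":0,"ty":0,"tz":-8,"rx":0,"ry":0,"rz":0,"claw":1},
  {"tx":0,"ty":0,"tz":-24,"rx":0,"ry":0,"rz":0,"claw":1},
  {"tx":0,"ty":22,"tz":-30,"rx":0,"ry":0,"rz":0,"claw":1},
  {"tx":0,"ty":52,"tz":-30,"rx":0,"ry":0,"rz":0,"claw":1},
  {"tx":0,"ty":80,"tz":-30,"rx":0,"ry":0,"rz":0,"claw":1},
  {"tx":0,"ty":91,"tz":-28,"rx":0,"ry":0,"rz":0,"claw":1},
  {"tx":0,"ty":92,"tz":-24,"rx":0,"ry":0,"rz":0,"claw":1},
  {"tx":0,"ty":92,"tz":-20,"rx":0,"ry":0,"rz":0,"claw":1},
])

```text
time: 48.15
position: [0.5209, 0.0733, 0.0349]
orientation: [-0.0, 0.125, 0.992, -0.001]
ft_force: [-0.5, -0.5, -0.3]
width: 0.0004
finger_force: 0.0
```

Request:
apply_moves([
  {"tx":0,"ty":0,"tz":2,"rx":0,"ry":0,"rz":0,"claw":1},
  {"tx":0,"ty":0,"tz":4,"rx":0,"ry":0,"rz":0,"claw":1},
  {"tx":0,"ty":0,"tz":6,"rx":0,"ry":0,"rz":0,"claw":1},
  {"tx":0,"ty":0,"tz":8,"rx":0,"ry":0,"rz":0,"claw":1},
  {"tx":0,"ty":0,"tz":10,"rx":0,"ry":0,"rz":0,"claw":1},
  {"tx":0,"ty":0,"tz":11,"rx":0,"ry":0,"rz":0,"claw":1},
  {"tx":0,"ty":0,"tz":12,"rx":0,"ry":0,"rz":0,"claw":1},
  {"tx":0,"ty":0,"tz":12,"rx":0,"ry":0,"rz":0,"claw":1},
])

```text
time: 48.95
position: [0.5213, 0.0747, 0.0233]
orientation: [-0.0, 0.125, 0.992, -0.0]
ft_force: [0.6, 0.2, 0.2]
width: 0.0007
finger_force: 0.0
```

Request:
apply_moves([
  {"tx":0,"ty":0,"tz":1.5,"rx":0,"ry":0,"rz":0,"claw":1},
  {"tx":0,"ty":0,"tz":2.5,"rx":0,"ry":0,"rz":0,"claw":1},
  {"tx":0,"ty":0,"tz":3.5,"rx":0,"ry":0,"rz":0,"claw":1},
  {"tx":0,"ty":0,"tz":4.5,"rx":0,"ry":0,"rz":0,"claw":1},
  {"tx":0,"ty":0,"tz":5.5,"rx":0,"ry":0,"rz":0,"claw":1},
  {"tx":0,"ty":0,"tz":6.5,"rx":0,"ry":0,"rz":0,"claw":1},
  {"tx":0,"ty":0,"tz":7.5,"rx":0,"ry":0,"rz":0,"claw":1},
  {"tx":0,"ty":0,"tz":8,"rx":0,"ry":0,"rz":0,"claw":1},
])

```text
time: 49.75
position: [0.5214, 0.0746, 0.0166]
orientation: [-0.0, 0.125, 0.992, 0.0]
ft_force: [-6.5, -2.4, 21.5]
width: 0.0003
finger_force: 10.9
```

```bash
python3 - <<'E'
from h import *
s=get_state();print(s['position'],s['ft_force'].round(2))
go(spot(1,.015),75.7)
E
```

```text
[0.52137195 0.07464163 0.016609  ] [-6.51 -2.35 21.46]
t [-0.4 -0.   1.6] r [ 0.    -0.    -0.001] alt 3.14 0.0 q7 1.129 F [-6.5 -2.4 21.5]
```

Request:
apply_moves([
  {"tx":0,"ty":0,"tz":-8,"rx":0,"ry":0,"rz":0,"claw":1},
  {"tx":0,"ty":0,"tz":-22,"rx":0,"ry":0,"rz":0,"claw":1},
  {"tx":-25,"ty":0,"tz":-24,"rx":0,"ry":0,"rz":0,"claw":1},
  {"tx":-60,"ty":0,"tz":-24,"rx":0,"ry":0,"rz":0,"claw":1},
  {"tx":-95,"ty":0,"tz":-24,"rx":0,"ry":0,"rz":0,"claw":1},
  {"tx":-120,"ty":0,"tz":-22,"rx":0,"ry":0,"rz":0,"claw":1},
  {"tx":-126,"ty":0,"tz":-16,"rx":0,"ry":0,"rz":0,"claw":1},
  {"tx":-126,"ty":0,"tz":-12,"rx":0,"ry":0,"rz":0,"claw":1},
])

```text
time: 50.55
position: [0.6434, 0.0431, 0.0272]
orientation: [-0.0, 0.125, 0.992, -0.0]
ft_force: [-0.3, 0.9, -0.3]
width: 0.0006
finger_force: 0.0
```

Request:
apply_moves([
  {"tx":0,"ty":0,"tz":2,"rx":0,"ry":0,"rz":0,"claw":1},
  {"tx":0,"ty":0,"tz":4,"rx":0,"ry":0,"rz":0,"claw":1},
  {"tx":0,"ty":0,"tz":6,"rx":0,"ry":0,"rz":0,"claw":1},
  {"tx":0,"ty":0,"tz":7,"rx":0,"ry":0,"rz":0,"claw":1},
  {"tx":0,"ty":0,"tz":7.5,"rx":0,"ry":0,"rz":0,"claw":1},
  {"tx":0,"ty":0,"tz":7.5,"rx":0,"ry":0,"rz":0,"claw":1},
  {"tx":0,"ty":0,"tz":7.5,"rx":0,"ry":0,"rz":0,"claw":1},
  {"tx":0,"ty":0,"tz":7.5,"rx":0,"ry":0,"rz":0,"claw":1},
])

```text
time: 51.35
position: [0.6435, 0.0434, 0.02]
orientation: [0.0, 0.125, 0.992, 0.0]
ft_force: [-0.1, -0.0, 0.2]
width: 0.0005
finger_force: 0.0
```

Request:
apply_moves([
  {"tx":0,"ty":0,"tz":0.5,"rx":0,"ry":0,"rz":0,"claw":1},
  {"tx":0,"ty":0,"tz":1,"rx":0,"ry":0,"rz":0,"claw":1},
  {"tx":0,"ty":0,"tz":1.5,"rx":0,"ry":0,"rz":0,"claw":1},
  {"tx":0,"ty":0,"tz":2,"rx":0,"ry":0,"rz":0,"claw":1},
  {"tx":0,"ty":0,"tz":2.5,"rx":0,"ry":0,"rz":0,"claw":1},
  {"tx":0,"ty":0,"tz":3,"rx":0,"ry":0,"rz":0,"claw":1},
  {"tx":0,"ty":0,"tz":3.5,"rx":0,"ry":0,"rz":0,"claw":1},
  {"tx":0,"ty":0,"tz":3.5,"rx":0,"ry":0,"rz":0,"claw":1},
])

```text
time: 52.15
position: [0.6434, 0.0434, 0.0167]
orientation: [-0.0, 0.125, 0.992, 0.0]
ft_force: [-0.9, -0.0, 4.2]
width: 0.0002
finger_force: 2.0
```

Request:
apply_moves([
  {"tx":0,"ty":0,"tz":-8,"rx":0,"ry":0,"rz":0,"claw":1},
  {"tx":0,"ty":0,"tz":-18,"rx":0,"ry":0,"rz":0,"claw":1},
  {"tx":0,"ty":-22,"tz":-20,"rx":0,"ry":0,"rz":0,"claw":1},
  {"tx":0,"ty":-52,"tz":-20,"rx":0,"ry":0,"rz":0,"claw":1},
  {"tx":0,"ty":-80,"tz":-20,"rx":0,"ry":0,"rz":0,"claw":1},
  {"tx":0,"ty":-91,"tz":-17,"rx":0,"ry":0,"rz":0,"claw":1},
  {"tx":0,"ty":-92,"tz":-12,"rx":0,"ry":0,"rz":0,"claw":1},
  {"tx":0,"ty":-92,"tz":-9,"rx":0,"ry":0,"rz":0,"claw":1},
])

```text
time: 52.95
position: [0.6208, -0.0441, 0.0251]
orientation: [-0.0, 0.125, 0.992, 0.001]
ft_force: [-0.7, 0.8, -0.4]
width: 0.0006
finger_force: 0.0
```

Request:
apply_moves([
  {"tx":0,"ty":0,"tz":1,"rx":0,"ry":0,"rz":0,"claw":1},
  {"tx":0,"ty":0,"tz":2,"rx":0,"ry":0,"rz":0,"claw":1},
  {"tx":0,"ty":0,"tz":3,"rx":0,"ry":0,"rz":0,"claw":1},
  {"tx":0,"ty":0,"tz":4,"rx":0,"ry":0,"rz":0,"claw":1},
  {"tx":0,"ty":0,"tz":5,"rx":0,"ry":0,"rz":0,"claw":1},
  {"tx":0,"ty":0,"tz":5.5,"rx":0,"ry":0,"rz":0,"claw":1},
  {"tx":0,"ty":0,"tz":5.5,"rx":0,"ry":0,"rz":0,"claw":1},
  {"tx":0,"ty":0,"tz":5.5,"rx":0,"ry":0,"rz":0,"claw":1},
])

```text
time: 53.75
position: [0.6206, -0.0458, 0.02]
orientation: [0.0, 0.125, 0.992, -0.0]
ft_force: [-0.4, -1.6, -0.3]
width: 0.0003
finger_force: 0.0
```

Request:
apply_moves([
  {"tx":0,"ty":0,"tz":0.5,"rx":0,"ry":0,"rz":0,"claw":1},
  {"tx":0,"ty":0,"tz":1,"rx":0,"ry":0,"rz":0,"claw":1},
  {"tx":0,"ty":0,"tz":1.5,"rx":0,"ry":0,"rz":0,"claw":1},
  {"tx":0,"ty":0,"tz":2,"rx":0,"ry":0,"rz":0,"claw":1},
  {"tx":0,"ty":0,"tz":2.5,"rx":0,"ry":0,"rz":0,"claw":1},
  {"tx":0,"ty":0,"tz":3,"rx":0,"ry":0,"rz":0,"claw":1},
  {"tx":0,"ty":0,"tz":3.5,"rx":0,"ry":0,"rz":0,"claw":1},
  {"tx":0,"ty":0,"tz":3.5,"rx":0,"ry":0,"rz":0,"claw":1},
])

```text
time: 54.55
position: [0.6205, -0.0457, 0.0167]
orientation: [-0.0, 0.125, 0.992, -0.0]
ft_force: [-1.5, -0.2, 3.6]
width: 0.0005
finger_force: 2.0
```

Corner 3 is home as well. Probe corner 2 the same way.

Request:
apply_moves([
  {"tx":0,"ty":0,"tz":-8,"rx":0,"ry":0,"rz":0,"claw":1},
  {"tx":0,"ty":0,"tz":-18,"rx":0,"ry":0,"rz":0,"claw":1},
  {"tx":25,"ty":0,"tz":-20,"rx":0,"ry":0,"rz":0,"claw":1},
  {"tx":60,"ty":0,"tz":-20,"rx":0,"ry":0,"rz":0,"claw":1},
  {"tx":95,"ty":0,"tz":-20,"rx":0,"ry":0,"rz":0,"claw":1},
  {"tx":120,"ty":0,"tz":-17,"rx":0,"ry":0,"rz":0,"claw":1},
  {"tx":126,"ty":0,"tz":-12,"rx":0,"ry":0,"rz":0,"claw":1},
  {"tx":126,"ty":0,"tz":-9,"rx":0,"ry":0,"rz":0,"claw":1},
])

```text
time: 55.35
position: [0.4987, -0.0143, 0.0258]
orientation: [0.0, 0.125, 0.992, 0.0]
ft_force: [-0.4, -0.7, 0.1]
width: 0.0002
finger_force: 0.0
```

Request:
apply_moves([
  {"tx":0,"ty":0,"tz":1,"rx":0,"ry":0,"rz":0,"claw":1},
  {"tx":0,"ty":0,"tz":2,"rx":0,"ry":0,"rz":0,"claw":1},
  {"tx":0,"ty":0,"tz":3,"rx":0,"ry":0,"rz":0,"claw":1},
  {"tx":0,"ty":0,"tz":4,"rx":0,"ry":0,"rz":0,"claw":1},
  {"tx":0,"ty":0,"tz":5,"rx":0,"ry":0,"rz":0,"claw":1},
  {"tx":0,"ty":0,"tz":5.5,"rx":0,"ry":0,"rz":0,"claw":1},
  {"tx":0,"ty":0,"tz":5.5,"rx":0,"ry":0,"rz":0,"claw":1},
  {"tx":0,"ty":0,"tz":5.5,"rx":0,"ry":0,"rz":0,"claw":1},
])

```text
time: 56.15
position: [0.4985, -0.0145, 0.02]
orientation: [0.0, 0.125, 0.992, -0.0]
ft_force: [-0.5, -0.5, 0.2]
width: 0.0004
finger_force: 0.0
```

Request:
apply_moves([
  {"tx":0,"ty":0,"tz":0.5,"rx":0,"ry":0,"rz":0,"claw":1},
  {"tx":0,"ty":0,"tz":1,"rx":0,"ry":0,"rz":0,"claw":1},
  {"tx":0,"ty":0,"tz":1.5,"rx":0,"ry":0,"rz":0,"claw":1},
  {"tx":0,"ty":0,"tz":2,"rx":0,"ry":0,"rz":0,"claw":1},
  {"tx":0,"ty":0,"tz":2.5,"rx":0,"ry":0,"rz":0,"claw":1},
  {"tx":0,"ty":0,"tz":3,"rx":0,"ry":0,"rz":0,"claw":1},
  {"tx":0,"ty":0,"tz":3.5,"rx":0,"ry":0,"rz":0,"claw":1},
  {"tx":0,"ty":0,"tz":3.5,"rx":0,"ry":0,"rz":0,"claw":1},
])

```text
time: 56.95
position: [0.4985, -0.0145, 0.0167]
orientation: [-0.0, 0.125, 0.992, -0.0]
ft_force: [-0.9, 0.8, 5.2]
width: 0.0005
finger_force: 2.2
```

All home. Rise clear and take a last look.

Request:
apply_moves([
  {"tx":0,"ty":0,"tz":-10,"rx":0,"ry":0,"rz":0,"claw":1},
  {"tx":0,"ty":0,"tz":-35,"rx":0,"ry":0,"rz":0,"claw":1},
  {"tx":0,"ty":0,"tz":-70,"rx":0,"ry":0,"rz":0,"claw":1},
  {"tx":0,"ty":0,"tz":-105,"rx":0,"ry":0,"rz":0,"claw":1},
  {"tx":0,"ty":30,"tz":-140,"rx":0,"ry":0,"rz":0,"claw":1},
  {"tx":10,"ty":70,"tz":-170,"rx":0,"ry":0,"rz":0,"claw":1},
  {"tx":20,"ty":110,"tz":-180,"rx":0,"ry":0,"rz":0,"claw":1},
  {"tx":20,"ty":140,"tz":-180,"rx":0,"ry":0,"rz":0,"claw":1},
])

```text
time: 57.75
position: [0.5143, 0.1296, 0.1994]
orientation: [0.002, 0.124, 0.992, 0.001]
ft_force: [0.7, -0.2, -1.7]
width: 0.0006
finger_force: 0.0
```

```bash
python3 - <<'E'
from h import *
s=get_state();print(s['position'],s['time'])
a=snap('side','k');cv2.imwrite('pics/ka.png',cv2.resize(a[190:390,200:470],(800,592),interpolation=3)[:,:,::-1])
E
```

```text
[0.5143477  0.12962703 0.199407  ] 57.75
```

View pics/ka.png

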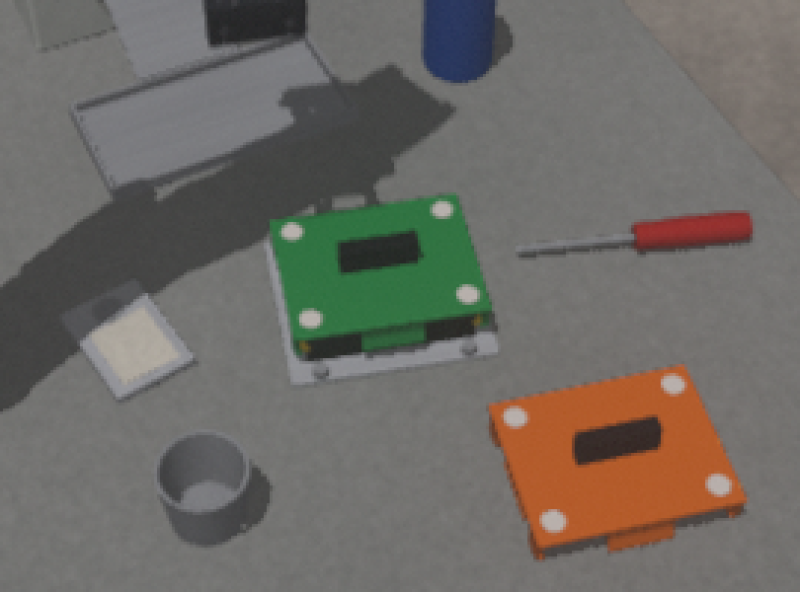

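The green cover lies flush on the case (spots at (291,232), (442,210), (310,318), (468,294)), the tray is empty and the bystanders are where they were.

```bash
python3 -c "
from station import *
print(job_done())"
```

```text
the job is handed in; nothing more can be done
None
```

I put all three blocks from the catch tray into the case and closed it with the green cover; all four clips read home, the last photo shows the cover flush, and the job is handed in at about 58 s of robot time.

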